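Put the folding rule away in its spring case

ROBOT

A 6-joint arm with a two-finger parallel gripper is mounted at the origin on the work surface. World frame = base frame: x ahead of the robot, y to its left, z up, the work surface at z = 0. Lengths are in m, angles in rad, forces in N, time in s.
With the tool pointing down it reaches from about 0.375 to 0.9 m from the base axis. Payload 3.1 kg.
Tool frame: the origin (TCP) lies at the very end of the fingers, on their centre line; the grasp point (between the pads) lies 19 mm behind it; z points along the fingers, y is the direction in which the jaws open and shut (so a half turn about z gives the same grasp; the last joint's range is limited). The gripper opens to 87 mm and grips with 3 to 60 N. Pads are 19 mm wide; open, the fingers measure 117 mm over their backs; the gripper's body (75 mm by 190 mm) begins 51 mm behind the grasp point.
Start: joints at [-1.355, 0.527, 1.433, -0, 1.181, -0.178], TCP at [0.24, -0.577, 0.223] pointing down, gripper open.
Joint ranges: [-3.08, 3.08], [-0.75, 2.2], [0.22, 2.44], [-1.43, 4.57], [0, 2.65], [-2.85, 2.85]. Speed limits (rad/s): [2.79, 2.79, 3.14, 3.14, 3.14, 3.14].

INTERFACE

Orientations are given as a unit quaternion [x, y, z, w].
In Python, from rig import robot gives the robot as it stands. The module is installed in compiled form; this text tells all that it offers.
- The arm moves only by the tool send_rows, never from a script. Its argument "deltas" is a list of rows, each an object of numbers: "tx", "ty", "tz": the shift along the tool's x, y, z in cm; "rx", "ry", "rz": the turn, a rotation vector about the tool's x, y, z in rad. A call has 1 to 5 rows; each row is the pose to reach, as a shift and turn from the pose commanded when the call began, along the tool's axes at that moment; what a row does not reach only later rows make up. A row lasts 1/12 s, in which the tool goes at most 41.7 mm and 7.16 degrees, less where a joint would pass 70% of its speed; a pose out of reach is approached as far as the arm can. A call with a gripper value outside its range is refused whole. "claw" is the finger opening in cm, from 0 to 8.7, set as the call begins (left out, the last holds). The fingers move at their own pace and stop on an object; "squeeze" is the grip in N (left out, the last holds). Time passes only in rows, so rows that repeat a pose let the fingers close. It gives the time, the measured TCP pose, the force and the opening at its end, in the units of the state.
- robot.get_obs(): the state, without advancing time (a new reading comes with each control period).
- robot.camera(name): name is "side" or "top" or "wrist"; returns a dict with "color" (480x640x3 uint8, red, green, blue), "z_map" (480x640 float32, m along the optical axis (not along the pixel's ray), 0 where there is no reading), "intrinsics" (3x3 intrinsics, pixels), "distortion" ([k1, k2, p1, p2, k3] as OpenCV has them; the pictures are not rectified), "R" (3x3) and "t" (3): a world point X has camera coordinates R X + t; the wrist camera has in their place "tool_from_camera" (4x4, takes a point from camera to tool coordinates, whose origin is the TCP and whose axes are the flange's). Camera axes: x right, y down, z forward; pixel columns grow to the right and rows downward; lengths in m; the calibration is good to about 2 mm. A picture is of the moment at which its call begins: read the wrist's pose just before it.
- robot.hand_in(): hands the job in, once; it reports no verdict.
Trained networks look in the newest picture that a camera, given by its name, has taken for a name from the list of things; names that differ only in an ending like _2 or _b are one class to them, and where a whole thing is asked for, a point or a joint stands for the part that bears it (a point fixed in the world has none). Each returns a list of dicts, best first, with "p" (0 to 1); they miss things now and then, are a little off and sometimes report something else, mostly with a low value. They report only what shows in the picture. A call takes as long as a camera call. They do not tell look-alikes from the thing itself.
- robot.outline_of(label, camera): "pixels" (480x640 bool, what is visible of it) and "xy" ([column, row] in pixels, amid what is visible of it).
- robot.tip_of(label, camera): "xy" ([column, row] in pixels: a listed point, or the origin of a listed thing).
The state is a dict: "time": time; "q": joint angles; "joint_velocities": joint speeds; "joint_torque": joint torques, N m; "position": TCP position; "tool_rot": TCP orientation; "ft_force": force on the tool from outside, world axes, zero at the start; "moment": the same for the moment, N m; "grip_width": finger opening in m.
Only numpy, scipy, OpenCV 4.12 (cv2) and the standard library are available. Lean on these libraries where they do the work, as an engineer would, in place of code of your own. Each camera call takes 0.05 s, during which the arm holds its last target.

TASK

Take the folded wooden rule out of the tool crate and lay it on the sloping rest, its lower end down by the stop, and let go of it. Then take it again by its free upper end and slide it down into the upright metal case, pushing it past the spring until it stands fully home on the bottom, and let go. Leave the other things in the crate and on the table where they are.

Things in the scene. Friction and masses are not known exactly. Their poses are not given: they have to be found in the camera images.
- rule_center (a point): centre of the folded wooden rule: a rigid pale wooden bar 170 (x) x 26 (y) x 14 (z) mm of stacked slats with brass rivets near both ends, about 0.09 kg. It lies flat, z up, roughly along the crate's x axis; its two ends are alike and either may go first
- crate: fixed open plywood crate, outside 230 (its x) x 210 (its y) x 52 mm high, walls and floor 7 mm thick; origin at the centre of its underside. It holds rule, lath and block side by side along its x, about 25 mm apart, in any order; its walls leave no room to take the rule near an end with a slanted hand
- rest_bed: bed of the fixed sloping wooden rest; origin in mid-width on its surface at the stop. x points up the slope, 45 degrees above level and away from the robot; z square to the bed, up and towards the robot. 20 mm wide, 105 mm long: a rule on it has its upper 65 mm free. The stop stands 18 mm high; side lips 36 mm apart, 12 mm high, only along the lowest 28 mm
- rest_seat (a point): where the centre of the rule is when the rule lies flat on the bed with its lower end against the stop: 85 mm up the slope from the stop and 7 mm off the bed's surface; axes as for the bed
- case_mouth (a point): centre of the mouth of the fixed upright aluminium case, 100 mm above the table, z up; outside 32 (its x) x 44 (its y) mm. The pocket goes straight down 95 mm and measures 16 (x) x 28 (y) mm, leaving 1 mm on each side of the rule; 3 mm chamfer at the mouth. Its x points away from the robot
- case: the same case, origin at the centre of its underside. A rounded spring leaf in the pocket's +x wall, 45 mm above the table, presses on the rule over its last 45 mm of travel: the rule does not fall home by its weight but must be pushed with about 4 to 12 N
- case_home (a point): where the centre of the rule is when it stands fully home in the case: 90 mm above the table, on the pocket's axis; axes as for the mouth. 75 mm of the rule then stand out of the case
- spray: clear spray bottle with a blue cap, 64 mm across, 200 mm tall, at the far side of the table; origin at the centre of its underside
- mug: white mug, 76 mm across, 85 mm tall, at the far side; origin at the centre of its underside
- phone: black phone lying flat, 145 x 70 x 9 mm, at the far side; origin at the centre of its underside
- spool: wooden spool standing on end, 36 mm across, 45 mm tall, on the robot's side of the table; origin at the centre of its underside
- glue: small white glue jar, 40 mm across, 50 mm tall, on the robot's side of the table; origin at the centre of its underside
- lath: plain wooden lath lying in the crate, 190 x 20 x 6 mm, to be left there; origin at the centre of its underside
- block: sanding block lying in the crate, 110 x 22 x 20 mm, wood with a cardboard-brown top, to be left there; origin at the centre of its underside
Things that resemble listed ones, but are neither listed nor needed, are in the scene too. Leave any yellow look-alike of the part that bears rest_bed alone.

How it is judged:
By the outcome, as a careful person would: the job done as asked, in the order asked, and still so for the second after the job is handed in, with the robot touching nothing.
It also fails if it takes over 72 s, if anything falls off the work surface, if the arm or the gripper's body presses on something with over 40 N, if the wrist force passes 120 N, or if a joint passes its speed limit or range.

## Working session

There is one attempt and no reset: what is moved stays moved. The work goes in short steps, Python scripts to look and compute and a tool call to move; the robot and the scene stay as the last step left them, time stands still between calls to the robot, and variables do not carry over. Pictures are saved under pics/ and viewed, and the job is handed in when it is done.

Besides the shell and the picture viewer there is one more tool, called after "Request:" as name(argument=value, ...), one argument or row to a line, values as JSON. send_rows: Moves the arm, as the interface text tells. Its arguments: {"type":"object","properties":{"deltas":{"type":"array","items":{"type":"object","properties":{"tx":{"type":"number"},"ty":{"type":"number"},"tz":{"type":"number"},"rx":{"type":"number"},"ry":{"type":"number"},"rz":{"type":"number"}}}},"claw":{"type":"number"},"squeeze":{"type":"number"}},"required":["deltas"]}

```bash
mkdir -p pics; ls
cat > h.py <<'E'
import numpy as np, cv2
from rig import robot
from scipy.spatial.transform import Rotation as Ro
def save(n,im): cv2.imwrite('pics/'+n+'.png',cv2.cvtColor(im,cv2.COLOR_RGB2BGR))
def c2w(c,P,obs=None):
    if 'R' in c and 'tool_from_camera' not in c: return (P-c['t'])@c['R']
    T=c['tool_from_camera'];Q=P@T[:3,:3].T+T[:3,3]
    return Q@Ro.from_quat(obs['tool_rot']).as_matrix().T+obs['position']
def cloud(c,mask,obs=None):
    v,u=np.nonzero(mask&(c['z_map']>0)); z=c['z_map'][v,u]
    p=cv2.undistortPoints(np.stack([u,v],1).astype(float)[:,None],c['intrinsics'],np.array(c['distortion']))[:,0]
    return c2w(c,np.c_[p*z[:,None],z],obs)
def wpix(c,X,obs=None):
    X=np.atleast_2d(X)
    if 'tool_from_camera' in c:
        T=c['tool_from_camera'];Q=(X-obs['position'])@Ro.from_quat(obs['tool_rot']).as_matrix()
        P=(Q-T[:3,3])@T[:3,:3]
    else: P=X@np.array(c['R']).T+c['t']
    return cv2.projectPoints(P,np.zeros(3),np.zeros(3),c['intrinsics'],np.array(c['distortion']))[0][:,0]
E
python3 - <<'E'
from h import *
o=robot.get_obs();print(o)
for n in ['side','top']:
    c=robot.camera(n);save(n+'0',c['color'])
    np.savez(n+'0.npz',**c)
    print(n,c['intrinsics'],c['R'],c['t'])
    for l in ['rule_center','crate','rest_bed','case_mouth','case','lath','block','rest_seat','spool','glue']:
        r=robot.tip_of(l,n); s=robot.outline_of(l,n)
        print(l,[(np.round(x['xy']),round(x['p'],2)) for x in r][:3],[(np.round(x['xy']),round(x['p'],2),x['pixels'].sum()) for x in s][:4])
        if s: np.save(f'm_{n}_{l}.npy',np.array([x['pixels'] for x in s]))
print(robot.get_obs()['time'])
E
```

```text
pics
{'time': 0.0, 'q': array([-1.35447619e+00,  5.28460630e-01,  1.43387647e+00,  5.08343522e-06,
        1.18139200e+00, -1.78496492e-01]), 'joint_velocities': array([ 0.00046118,  0.00030041,  0.00187109, -0.00017904,  0.00026232,
        0.00130525]), 'joint_torque': array([ 3.36893218e-04, -4.40044498e+01, -1.76589775e+01,  6.32844935e-02,
        5.82373235e-02, -1.84133373e-04]), 'position': array([ 0.24027336, -0.57619187,  0.22158325]), 'tool_rot': array([ 9.80577804e-01,  1.96127582e-01, -1.78508813e-05, -1.06807759e-03]), 'ft_force': array([-0.45071995,  0.69600942, -0.06614305]), 'moment': array([-0.03683359, -0.00739244, -0.03525766]), 'grip_width': 0.08644519984786271}
side [[595.61717904   0.         320.06165232]
 [  0.         595.61717904 249.92580208]
 [  0.           0.           1.        ]] [[-0.95663607 -0.29122281  0.00605804]
 [-0.2017126   0.64731397 -0.73504874]
 [ 0.21014151 -0.70439613 -0.6779872 ]] [0.4888927  0.22700202 1.32334819]
rule_center [(array([272., 412.]), 0.62)] [(array([275., 412.]), 0.78, np.int64(1185))]
crate [] [(array([282., 396.]), 0.8
[... 1773 characters left out ...]
array([231., 155.]), 0.67, np.int64(811)), (array([308., 244.]), 0.6, np.int64(730))]
lath [(array([220., 261.]), 0.92)] [(array([217., 262.]), 0.81, np.int64(510)), (array([307., 247.]), 0.6, np.int64(762)), (array([401., 267.]), 0.24, np.int64(456))]
block [] [(array([196., 253.]), 0.8, np.int64(423))]
rest_seat [(array([486., 336.]), 0.96), (array([404., 254.]), 0.61)] [(array([400., 267.]), 0.97, np.int64(475)), (array([480., 351.]), 0.75, np.int64(500))]
spool [(array([261., 291.]), 0.67)] [(array([261., 291.]), 0.47, np.int64(43))]
glue [(array([345., 305.]), 0.77), (array([305., 243.]), 0.36)] [(array([305., 246.]), 0.68, np.int64(753)), (array([347., 303.]), 0.47, np.int64(183))]
2.1
```

View pics/side0.png

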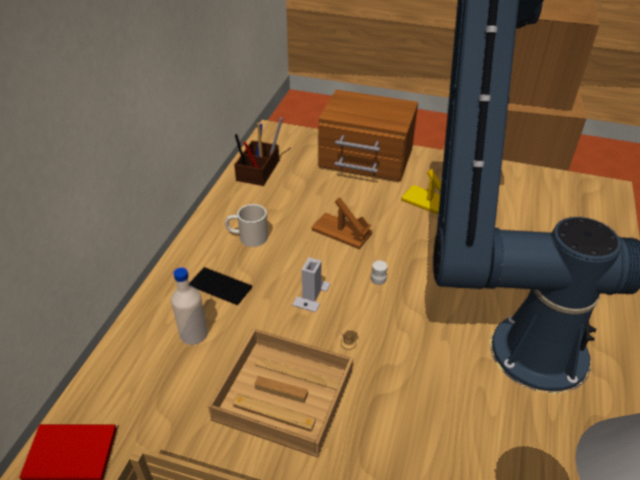

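View pics/top0.png

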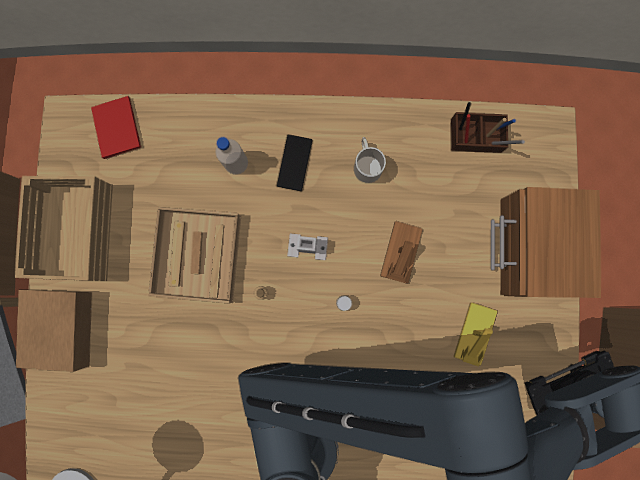

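Run:
```python
from h import *
t=dict(np.load('top0.npz'));s=dict(np.load('side0.npz'))
a=cv2.resize(t['color'][195:315,140:290],None,fx=4,fy=4,interpolation=cv2.INTER_CUBIC)
save('crA',a[:, :600])
a=cv2.resize(t['color'][215:290,370:430],None,fx=6,fy=6,interpolation=cv2.INTER_CUBIC)
b=cv2.resize(s['color'][190:250,300:380],None,fx=5,fy=5,interpolation=cv2.INTER_CUBIC)
z=np.zeros((450,770,3),np.uint8);z[:,:360]=a;z[:300,365:765]=b;save('crB',z)
m=np.load('m_top_rule_center.npy')[0];
def rect(P,n):
    r=cv2.minAreaRect((P[:,:2]*1000).astype(np.float32));print(n,np.round(cv2.boxPoints(r)).tolist(),np.round(r[0]),np.round(r[1]),r[2],'z',np.percentile(P[:,2],[5,50,95]).round(4))
for n,l,i in [('top','rule_center',0),('side','rule_center',0),('top','lath',0),('top','block',0),('top','crate',0),('top','case',1),('side','case',0)]:
    m=np.load(f'm_{n}_{l}.npy')[i]; c={'top':t,'side':s}[n]
    P=cloud(c,m);rect(P,n+l)
    if 'rule' in l:
        zz=np.median(P[:,2]);rect(P[abs(P[:,2]-zz)<.004],'cl')
P=cloud(t,np.ones((480,640),bool))
k=(P[:,2]>.093)&(P[:,2]<.107)&(abs(P[:,0]-.55)<.15)&(abs(P[:,1]+.05)<.12);rect(P[k],'case top')
```

```text
toprule_center [[423.0, 315.0], [591.0, 304.0], [593.0, 341.0], [426.0, 351.0]] [508. 328.] [ 36. 168.] 86.53654479980469 z [0.0109 0.0205 0.0258]
cl [[423.0, 313.0], [591.0, 306.0], [593.0, 335.0], [425.0, 342.0]] [508. 324.] [ 29. 168.] 87.56468200683594 z [0.0172 0.0206 0.0238]
siderule_center [[423.0, 308.0], [593.0, 299.0], [595.0, 338.0], [424.0, 346.0]] [509. 323.] [ 38. 171.] 87.10904693603516 z [0.012  0.0218 0.0254]
cl [[423.0, 317.0], [594.0, 307.0], [595.0, 336.0], [425.0, 346.0]] [509. 327.] [ 30. 171.] 86.57887268066406 z [0.0188 0.0221 0.025 ]
toplath [[400.0, 213.0], [589.0, 204.0], [590.0, 225.0], [402.0, 234.0]] [495. 219.] [ 21. 189.] 87.18644714355469 z [0.0081 0.0129 0.0177]
topblock [[459.0, 261.0], [569.0, 259.0], [569.0, 284.0], [459.0, 286.0]] [514. 272.] [ 25. 110.] 89.00743103027344 z [0.0159 0.027  0.0318]
topcrate [[383.0, 173.0], [625.0, 160.0], [637.0, 389.0], [396.0, 402.0]] [510. 281.] [229. 242.] 86.95632934570312 z [0.0024 0.0086 0.0528]
topcase [[504.0, -62.0], [563.0, -67.0], [571.0, 35.0], [512.0, 39.0]] [538. -14.] [102.  60.] 85.43502044677734 z [0.0009 0.0076 0.1017]
sidecase [[505.0, 36.0], [506.0, -142.0], [568.0, -142.0], [567.0, 36.0]] [536. -53.] [ 62. 178.] 0.21075519919395447 z [0.0039 0.0447 0.1021]
case top [[520.0, -36.0], [552.0, -38.0], [555.0, 5.0], [523.0, 8.0]] [538. -15.] [44. 32.] 85.8941650390625 z [0.0955 0.0995 0.1031]
```

View pics/crA.png

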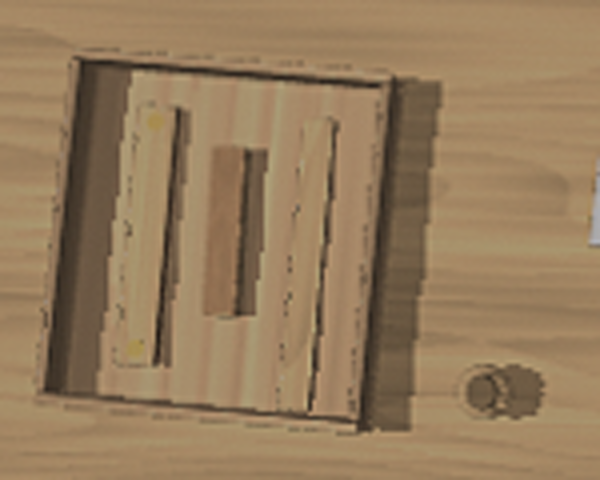

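View pics/crB.png

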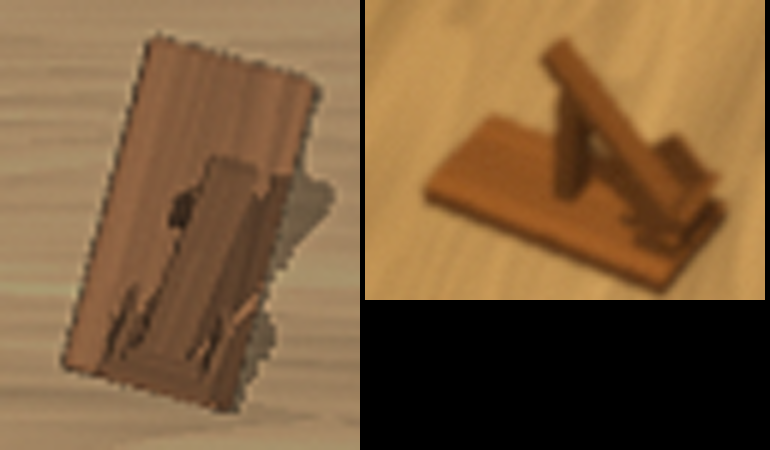

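```bash
cat > rest.py <<'E'
from h import *
def fit(P,ctr0,verbose=True):
    # P points of rest; find 45deg bed: search yaw & position by inliers
    N=P[(P[:,2]>.02)]
    best=None
    for yaw in np.radians(np.arange(-40,5,1)):
        h=np.array([np.cos(yaw),np.sin(yaw),0]); n=(-h+[0,0,1])/2**.5
        d=N@n; hist,e=np.histogram(d,bins=np.arange(d.min(),d.max()+.002,.0015))
        k=np.convolve(hist,[1,1,1],'same'); i=k.argmax()
        if best is None or k[i]>best[0]: best=(k[i],yaw,(e[i]+e[i+1])/2)
    return best,N
E
python3 - <<'E'
from rest import *
t=dict(np.load('top0.npz'));s=dict(np.load('side0.npz'))
out=[]
for c,n,i in [(t,'top',0),(s,'side',0)]:
    A=cloud(c,np.ones((480,640),bool))
    P=A[(abs(A[:,0]-.5)<.14)&(abs(A[:,1]+.19)<.09)&(A[:,2]>.004)&(A[:,2]<.2)]
    print(n,len(P),P.min(0),P.max(0))
    b=P[(P[:,2]<.02)];r=cv2.minAreaRect((b[:,:2]*1000).astype(np.float32));print('base',np.round(cv2.boxPoints(r)).tolist(),r,np.median(b[:,2]))
    best,N=fit(P,None);print('fit',best[0],np.degrees(best[1]),best[2],len(N))
    yaw=best[1]
    h=np.array([np.cos(yaw),np.sin(yaw),0]);nn=(-h+[0,0,1])/2**.5
    I=N[abs(N@nn-best[2])<.003]
    m=I.mean(0);U,S,V=np.linalg.svd(I-m);print('mean',m,'dir',V[0],'yaw',np.degrees(np.arctan2(V[0][1],V[0][0])),'elev',np.degrees(np.arcsin(V[0][2])),'n',V[2])
    u=(h+[0,0,1])/2**.5; l=np.cross(nn,u)
    print('u range',np.percentile(I@u,[1,5,95,99]),'l',np.percentile(I@l,[1,5,50,95,99]))
    top=N[N[:,2]>.045];print('upper l',np.percentile(top@l,[2,50,98]),len(top))
    # stop: beyond
    st=N[(N@nn-best[2]>.005)];print('above bed',st.round(3)[:40:2].tolist())
E
```

```text
top 2162 [ 0.36008511 -0.27985238  0.00400423] [ 0.63970967 -0.10015951  0.11214185]
base [[360.0, -102.0], [361.0, -282.0], [641.0, -279.0], [639.0, -100.0]] ((500.177978515625, -190.81295776367188), (279.4286193847656, 179.67453002929688), 0.5181751847267151) 0.009618284133245078
fit 230 -20.0 -0.34823514814533607 693
mean [ 0.50533192 -0.25451404  0.0694637 ] dir [-0.68138912  0.19309735 -0.70599028] yaw 164.1779183435629 elev -44.90960327079564 n [-0.66683104  0.23386862  0.70756048]
u range [0.39431643 0.39681353 0.49966971 0.50371289] l [-0.08714917 -0.07736372 -0.06601725 -0.05543309 -0.04769616]
upper l [-0.08941577 -0.05935822  0.03975975] 500
above bed [[0.529, -0.252, 0.098], [0.492, -0.229, 0.056], [0.489, -0.228, 0.062], [0.489, -0.244, 0.058], [0.486, -0.23, 0.064], [0.484, -0.228, 0.062], [0.482, -0.227, 0.052], [0.479, -0.225, 0.046], [0.479, -0.229, 0.054], [0.476, -0.224, 0.056], [0.477, -0.268, 0.068], [0.474, -0.225, 0.047], [0.475, -0.266, 0.061], [0.472, -0.224, 0.041], [0.472, -0.229, 0.039], [0.472, -0.264, 0.06], [0.473, -0.27, 0.055], [0.469, -0.226, 0.044],
[... 507 characters left out ...]
36299679 n [ 0.68349807 -0.18004954 -0.70739844]
u range [0.37321606 0.37771144 0.49033894 0.49720435] l [-0.13707867 -0.13399679 -0.11329895 -0.09298269 -0.09075827]
upper l [-0.13606046 -0.106462    0.00373844] 561
above bed [[0.537, -0.261, 0.111], [0.532, -0.254, 0.105], [0.515, -0.243, 0.084], [0.477, -0.267, 0.064], [0.48, -0.269, 0.059], [0.475, -0.27, 0.059], [0.48, -0.267, 0.057], [0.474, -0.268, 0.057], [0.474, -0.268, 0.054], [0.469, -0.269, 0.054], [0.468, -0.266, 0.054], [0.486, -0.249, 0.059], [0.468, -0.265, 0.051], [0.472, -0.26, 0.05], [0.467, -0.263, 0.05], [0.464, -0.271, 0.044], [0.464, -0.261, 0.048], [0.46, -0.266, 0.045], [0.486, -0.226, 0.068], [0.465, -0.265, 0.041]]
```

```bash
cat > goto.py <<'E'
from h import *
def delta(pos,R,o=None):
    o=o or robot.get_obs()
    R0=Ro.from_quat(o['tool_rot']).as_matrix()
    d=(np.array(pos)-o['position'])@R0*100
    r=Ro.from_matrix(R0.T@R).as_rotvec()
    print('t cm',d.round(2),'r',r.round(4),'rows',np.linalg.norm(d)/4.17,np.degrees(np.linalg.norm(r))/7.16)
def down(yawdeg,tilt=0,tiltaxis='y'):
    R=Ro.from_euler('z',yawdeg,degrees=True)*Ro.from_euler('x',180,degrees=True)
    return (R*Ro.from_euler(tiltaxis,tilt,degrees=True)).as_matrix()
E
python3 - <<'E'
from goto import *
c=robot.camera('wrist');print(c['tool_from_camera'].round(4),c['intrinsics'][0,0]);save('w0',c['color'])
delta([.42,-.25,.33],down(70))
delta([.42,-.25,.33],down(160))
E
```

```text
[[ 4.000e-04 -9.641e-01 -2.654e-01  7.200e-02]
 [ 1.000e+00  4.000e-04  0.000e+00  7.000e-04]
 [ 1.000e-04 -2.654e-01  9.641e-01 -1.631e-01]
 [ 0.000e+00  0.000e+00  0.000e+00  1.000e+00]] 342.1894227627447
t cm [ 29.15 -23.27 -10.74] r [-0.     -0.     -0.8269] rows 9.307584312623227 6.617061059945598
t cm [ 29.15 -23.27 -10.74] r [-0.0000e+00 -1.0000e-04 -2.3977e+00] rows 9.307584312623227 19.186893455748766
```

View pics/w0.png

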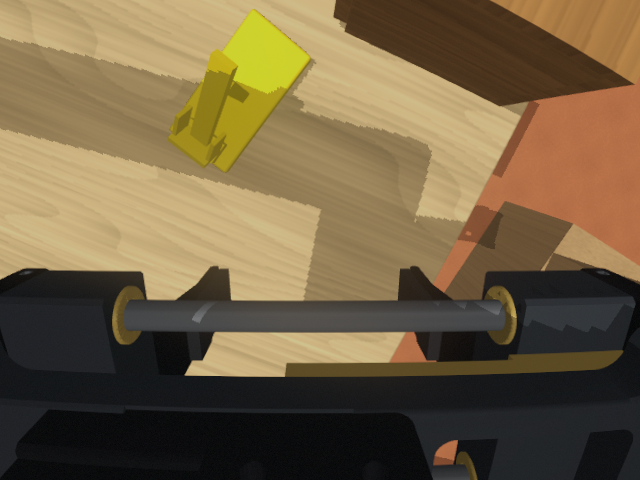

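Run:
```python
from goto import *
delta([.42,-.31,.30],down(70))
```

```text
t cm [ 26.84 -17.73  -7.74] r [-0.     -0.     -0.8269] rows 7.93434267472693 6.617061059945598
```

Request:
send_rows(
  deltas=[
    {"tx":26.8,"ty":-17.7,"tz":-7.7,"rz":-0.827},
    {"tx":26.8,"ty":-17.7,"tz":-7.7,"rz":-0.827},
    {"tx":26.8,"ty":-17.7,"tz":-7.7,"rz":-0.827},
    {"tx":26.8,"ty":-17.7,"tz":-7.7,"rz":-0.827},
    {"tx":26.8,"ty":-17.7,"tz":-7.7,"rz":-0.827},
  ],
  claw=3.8,
)

```text
schema error: expected keys tx, ty, tz, rx, ry, rz
```

Run:
```python
from goto import *
delta([.42,-.31,.30],down(70))
```

```text
t cm [ 26.84 -17.73  -7.74] r [-0.     -0.     -0.8269] rows 7.93434267472693 6.617061059945598
```

Request:
send_rows(
  deltas=[
    {"tx":26.8,"ty":-17.7,"tz":-7.7,"rx":0,"ry":0,"rz":-0.827},
    {"tx":26.8,"ty":-17.7,"tz":-7.7,"rx":0,"ry":0,"rz":-0.827},
    {"tx":26.8,"ty":-17.7,"tz":-7.7,"rx":0,"ry":0,"rz":-0.827},
    {"tx":26.8,"ty":-17.7,"tz":-7.7,"rx":0,"ry":0,"rz":-0.827},
    {"tx":26.8,"ty":-17.7,"tz":-7.7,"rx":0,"ry":0,"rz":-0.827},
  ],
  claw=3.8,
)

```text
time: 2.57
position: [0.3541, -0.4072, 0.2716]
tool_rot: [0.871, 0.49, 0.0, 0.0]
ft_force: [2.2, 0.3, -0.4]
grip_width: 0.0615
```

Run:
```python
from goto import *
delta([.42,-.31,.30],down(70))
```

```text
t cm [11.73  0.58 -2.84] r [ 1.000e-04 -1.000e-04 -1.966e-01] rows 2.8978512208834237 1.5728877325564814
```

Request:
send_rows(
  deltas=[
    {"tx":10.5,"ty":0.5,"tz":-2.5,"rx":0,"ry":0,"rz":-0.15},
    {"tx":10.5,"ty":0.5,"tz":-2.5,"rx":0,"ry":0,"rz":-0.15},
    {"tx":10.5,"ty":0.5,"tz":-2.5,"rx":0,"ry":0,"rz":-0.15},
    {"tx":10.5,"ty":0.5,"tz":-2.5,"rx":0,"ry":0,"rz":-0.15},
    {"tx":10.5,"ty":0.5,"tz":-2.5,"rx":0,"ry":0,"rz":-0.15},
  ],
)

```text
time: 2.98
position: [0.4135, -0.3211, 0.2968]
tool_rot: [0.833, 0.553, -0.0, 0.001]
ft_force: [-0.5, 0.2, -0.8]
grip_width: 0.0388
```

Run:
```python
from goto import *
import pickle
o=robot.get_obs();print(o['position'],o['q'])
c=robot.camera('wrist');save('w1',c['color']);pickle.dump((o,c),open('w1.pkl','wb'))
r={}
for l,f in [('rest_bed','tip_of'),('rest_seat','tip_of'),('case_mouth','tip_of')]:
    r[l]=getattr(robot,f)(l,'wrist');print(l,[(x['xy'],x['p']) for x in r[l]])
```

```text
[ 0.41351427 -0.321077    0.29675521] [-8.73571824e-01  3.04407945e-01  1.59064017e+00 -5.17611772e-04
  1.24495877e+00 -4.75589621e-01]
rest_bed [([332.2, 120.3], 0.72)]
rest_seat [([282.3, 345.3], 0.67), ([391.8, 112.5], 0.57)]
case_mouth []
```

View pics/w1.png

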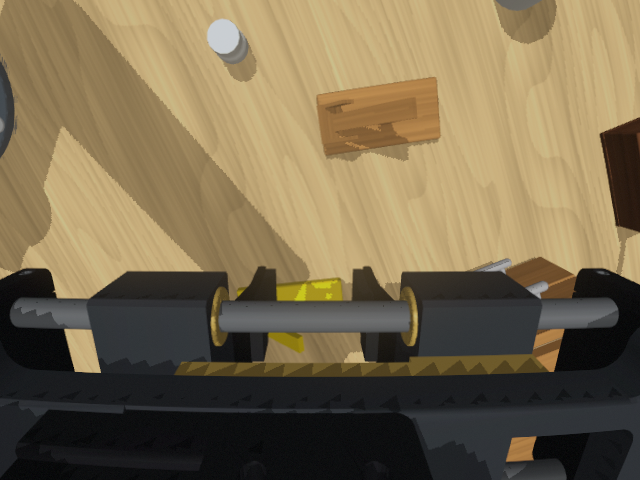

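```bash
cat > rfit.py <<'E'
from h import *
import pickle
from scipy.optimize import minimize
def bed(A):
    P=A[(abs(A[:,0]-.5)<.1)&(abs(A[:,1]+.25)<.06)&(A[:,2]>.02)&(A[:,2]<.16)]
    best=None
    for yd in np.arange(-30,-5,.5):
        yaw=np.radians(yd);h=np.array([np.cos(yaw),np.sin(yaw),0]);n=(-h+[0,0,1])/2**.5
        d=P@n
        for d0 in np.arange(-.36,-.32,.0005):
            k=np.exp(-((d-d0)/.0015)**2/2).sum()
            if best is None or k>best[0]: best=(k,yd,d0)
    k,yd,d0=best;yaw=np.radians(yd);h=np.array([np.cos(yaw),np.sin(yaw),0]);n=(-h+[0,0,1])/2**.5;u=(h+[0,0,1])/2**.5;l=np.cross(n,u)
    I=P[abs(P@n-d0)<.003]
    print('plane',best,len(P),len(I))
    upper=I[(I@u>np.percentile(I@u,99.5)-.07)]
    print('u',np.percentile(I@u,[0.5,2,50,98,99.5]).round(4),'l',np.percentile(upper@l,[1,5,50,95,99]).round(4))
    # yaw by principal dir
    lu=np.polyfit(upper@u,upper@l,1);print('slope yaw err deg',np.degrees(np.arctan(lu[0])))
    return P,I,n,u,l,d0
E
python3 - <<'E'
from rfit import *
o,c=pickle.load(open('w1.pkl','rb'))
W=cloud(c,np.arange(480)[:,None]*np.ones((1,640))<230,o)
t=dict(np.load('top0.npz'));s=dict(np.load('side0.npz'))
for nm,A in [('w',W),('t',cloud(t,np.ones((480,640),bool))),('s',cloud(s,np.ones((480,640),bool)))]:
    print(nm);P,I,n,u,l,d0=bed(A)
    b=A[(abs(A[:,0]-.5)<.1)&(abs(A[:,1]+.25)<.075)&(A[:,2]>.007)&(A[:,2]<.02)]
    r=cv2.minAreaRect((b[:,:2]*1000).astype(np.float32));print('base',np.round(cv2.boxPoints(r)).tolist(),r)
    T=A[(abs(A[:,0]-.65)<.1)&(abs(A[:,1]+.35)<.05)];print('table z',np.median(T[:,2]) if len(T) else 0)
c0=c['color'][50:190,280:470];save('w1c',cv2.resize(c0,None,fx=4,fy=4,interpolation=cv2.INTER_CUBIC))
E
```

```text
w
plane (np.float64(1494.667707806897), np.float64(-15.5), np.float64(-0.34199999999999997)) 2540 1680
u [0.3903 0.391  0.4494 0.496  0.4969] l [-0.1192 -0.1183 -0.1092 -0.1003 -0.0992]
slope yaw err deg 1.025734983597334
base [[446.0, -278.0], [591.0, -315.0], [610.0, -241.0], [464.0, -205.0]] ((527.8399658203125, -259.529541015625), (75.9069595336914, 150.02024841308594), 75.97444915771484)
table z 0.0008188731798060012
t
plane (np.float64(184.26850057514548), np.float64(-6.5), np.float64(-0.32599999999999996)) 547 271
u [0.3685 0.371  0.4232 0.4806 0.4819] l [-0.2091 -0.2076 -0.1979 -0.1879 -0.1859]
slope yaw err deg -5.366668502644907
base [[410.0, -182.0], [413.0, -326.0], [601.0, -322.0], [597.0, -178.0]] ((505.27264404296875, -252.10833740234375), (187.44764709472656, 143.8525848388672), 1.28482186794281)
table z 0.0006410208129399764
s
plane (np.float64(169.64464890569934), np.float64(-11.5), np.float64(-0.33599999999999997)) 691 250
u [0.3671 0.3685 0.428  0.4899 0.4914] l [-0.1618 -0.1592 -0.1481 -0.1379 -0.1365]
slope yaw err deg -1.0410056786044921
base [[403.0, -322.0], [599.0, -326.0], [601.0, -178.0], [405.0, -175.0]] ((502.1001281738281, -250.3975830078125), (147.60780334472656, 195.8990020751953), 88.97443389892578)
table z 0.00227854623133651
```

View pics/w1c.png

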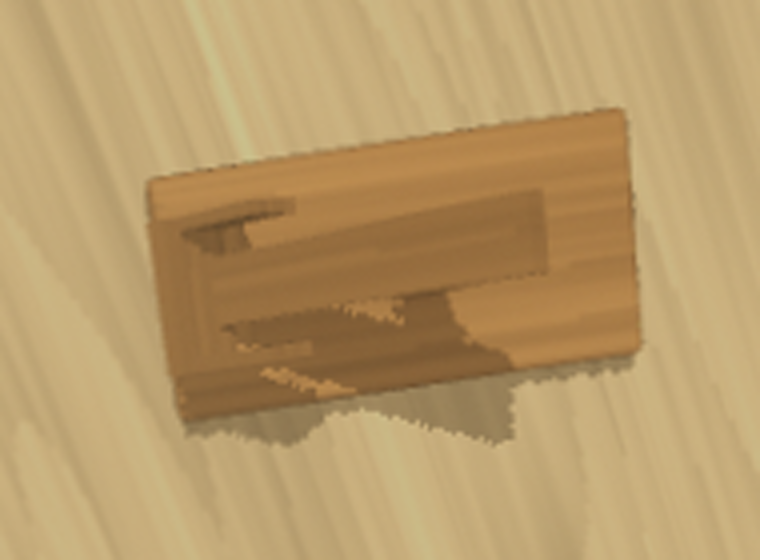

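Run:
```python
from rfit import *
o,c=pickle.load(open('w1.pkl','rb'))
A=cloud(c,np.arange(480)[:,None]*np.ones((1,640))<230,o)
P=A[(abs(A[:,0]-.5)<.1)&(abs(A[:,1]+.25)<.06)&(A[:,2]>.02)&(A[:,2]<.16)]
for yd in [-15,-14.5,-14,-13.5]:
    yaw=np.radians(yd);h=np.array([np.cos(yaw),np.sin(yaw),0]);n=(-h+[0,0,1])/2**.5;u=(h+[0,0,1])/2**.5;l=np.cross(n,u)
    d=P@n;D=np.arange(-.36,-.32,.0002);k=[np.exp(-((d-x)/.0015)**2/2).sum() for x in D];d0=D[np.argmax(k)]
    I=P[abs(d-d0)<.003];up=I[I@u>np.percentile(I@u,99.5)-.07]
    print(yd,max(k),d0,np.degrees(np.arctan(np.polyfit(up@u,up@l,1)[0])),np.percentile(up@l,[2,98]),np.percentile(I@u,[.2,1,99,99.8]))
    lc=np.percentile(up@l,[2,98]).mean();ue=np.percentile(I@u,99.8)-.0005
    origin=n*d0+l*lc+u*(ue-.105);print('origin',origin,'seat',origin+.085*u+.007*n,'post top end',origin+.105*u)
# stop points
st=P[(P@n-d0>.006)];print(np.c_[st@u-ue+.105,st@l-lc,st@n-d0].round(3)[::40])
```

```text
-15 1495.4280812098605 -0.34140000000000204 0.6658748264863465 [-0.12386748 -0.10464417] [0.38957515 0.38998881 0.49586842 0.49638457]
origin [ 0.47058808 -0.24438003  0.03499088] seat [ 0.52386307 -0.25865502  0.1000447 ] post top end [ 0.54230442 -0.26359636  0.10923709]
-14.5 1496.6163827575303 -0.3406000000000021 0.3284486181800526 [-0.12883508 -0.10966995] [0.38887759 0.38919695 0.49512122 0.49564513]
origin [ 0.47039781 -0.2448291   0.0350337 ] seat [ 0.52379534 -0.25863864  0.10008752] post top end [ 0.5422791  -0.26341887  0.10927991]
-14 1495.3834114640276 -0.3398000000000022 0.0029348427199247617 [-0.13378045 -0.11462162] [0.38811497 0.38846137 0.49437885 0.4949011 ]
origin [ 0.47025989 -0.24525224  0.03507328] seat [ 0.5237759  -0.25859528  0.1001271 ] post top end [ 0.54230067 -0.26321402  0.10931949]
-13.5 1494.0156751208292 -0.3390000000000023 -0.3894366274336433 [-0.1387478  -0.11958471] [0.38742516 0.38769118 0.49359972 0.49413145]
origin [ 0.47014383 -0.24570809  0.03509473] seat [ 0.52377424 -0.25858361  0.10014856] post top end [ 0.54233861 -0.26304052  0.10934095]
[[ 0.026  0.022  0.012]
 [ 0.022  0.019  0.012]
 [ 0.013  0.019  0.012]
 [-0.007  0.019  0.018]
 [-0.002  0.015  0.012]
 [-0.     0.01   0.018]
 [-0.     0.006  0.007]
 [-0.     0.002  0.011]
 [-0.    -0.002  0.017]
 [-0.005 -0.006  0.018]
 [-0.001 -0.01   0.012]
 [-0.003 -0.014  0.018]
 [ 0.027 -0.02   0.009]
 [ 0.001 -0.019  0.012]
 [-0.003 -0.02   0.019]]
```

Run:
```python
from goto import *
delta([.505,.325,.18],down(177))
```

```text
t cm [ 63.26 -16.83  11.58] r [-5.0000e-04 -7.0000e-04 -1.9212e+00] rows 15.941606859829818 15.3735471184374
```

Request:
send_rows(
  deltas=[
    {"tx":63.3,"ty":-16.8,"tz":11.6,"rx":0,"ry":0,"rz":-1.92},
    {"tx":63.3,"ty":-16.8,"tz":11.6,"rx":0,"ry":0,"rz":-1.92},
    {"tx":63.3,"ty":-16.8,"tz":11.6,"rx":0,"ry":0,"rz":-1.92},
    {"tx":63.3,"ty":-16.8,"tz":11.6,"rx":0,"ry":0,"rz":-1.92},
    {"tx":63.3,"ty":-16.8,"tz":11.6,"rx":0,"ry":0,"rz":-1.92},
  ],
)

```text
time: 3.6
position: [0.4413, -0.1185, 0.2592]
tool_rot: [0.623, 0.783, -0.0, -0.0]
ft_force: [0.9, 0.4, -0.0]
grip_width: 0.0379
```

Run:
```python
from goto import *
delta([.505,.325,.18],down(177))
```

```text
t cm [41.79 16.18  7.92] r [-1.0000e-04 -4.0000e-04 -1.2918e+00] rows 10.912146778549372 10.337132530806388
```

Request:
send_rows(
  deltas=[
    {"tx":41.8,"ty":16.2,"tz":7.9,"rx":0,"ry":0,"rz":-1.29},
    {"tx":41.8,"ty":16.2,"tz":7.9,"rx":0,"ry":0,"rz":-1.29},
    {"tx":41.8,"ty":16.2,"tz":7.9,"rx":0,"ry":0,"rz":-1.29},
    {"tx":41.8,"ty":16.2,"tz":7.9,"rx":0,"ry":0,"rz":-1.29},
    {"tx":41.8,"ty":16.2,"tz":7.9,"rx":0,"ry":0,"rz":-1.29},
  ],
)

```text
time: 4.02
position: [0.4718, 0.0848, 0.223]
tool_rot: [0.351, 0.936, -0.0, -0.0]
ft_force: [0.4, -0.4, 0.1]
grip_width: 0.0384
```

Run:
```python
from goto import *
delta([.505,.325,.18],down(177))
```

```text
t cm [13.31 20.27  4.3 ] r [-3.000e-04 -1.000e-04 -6.657e-01] rows 5.906126464624062 5.327206521811593
```

Request:
send_rows(
  deltas=[
    {"tx":12.8,"ty":18.5,"tz":4.0,"rx":0,"ry":0,"rz":-0.63},
    {"tx":12.8,"ty":18.5,"tz":4.0,"rx":0,"ry":0,"rz":-0.63},
    {"tx":12.8,"ty":18.5,"tz":4.0,"rx":0,"ry":0,"rz":-0.63},
    {"tx":12.8,"ty":18.5,"tz":4.0,"rx":0,"ry":0,"rz":-0.63},
    {"tx":12.8,"ty":18.5,"tz":4.0,"rx":0,"ry":0,"rz":-0.63},
  ],
)

```text
time: 4.43
position: [0.496, 0.2886, 0.1862]
tool_rot: [0.046, 0.999, -0.0, -0.0]
ft_force: [1.1, 0.6, 0.1]
grip_width: 0.0377
```

Run:
```python
from goto import *
delta([.505,.325,.16],down(177))
```

```text
t cm [-0.56  3.71  2.62] r [-0.0005 -0.0006 -0.0403] rows 1.0962188660028136 0.32292675353934863
```

Request:
send_rows(
  deltas=[
    {"tx":-0.5,"ty":2.0,"tz":2.4,"rx":0,"ry":0,"rz":-0.01},
    {"tx":-0.5,"ty":2.0,"tz":2.4,"rx":0,"ry":0,"rz":-0.01},
    {"tx":-0.5,"ty":2.0,"tz":2.4,"rx":0,"ry":0,"rz":-0.01},
  ],
)

```text
time: 4.68
position: [0.5017, 0.3066, 0.161]
tool_rot: [0.043, 0.999, -0.001, -0.002]
ft_force: [0.6, -0.8, -0.1]
grip_width: 0.0383
```

Run:
```python
from goto import *
import pickle
o=robot.get_obs();print(o['position'],o['q'])
c=robot.camera('wrist');save('w2',c['color']);pickle.dump((o,c),open('w2.pkl','wb'))
ms=robot.outline_of('rule_center','wrist');print([(x['xy'],x['p'],x['pixels'].sum()) for x in ms])
for x in ms[:1]:
    P=cloud(c,x['pixels'],o);P=P[abs(P[:,2]-np.median(P[:,2]))<.003]
    r=cv2.minAreaRect((P[:,:2]*1000).astype(np.float32));print(np.round(cv2.boxPoints(r),1).tolist(),r,np.median(P[:,2]))
```

```text
[0.50171069 0.30664146 0.16101446] [ 3.58969433e-01  5.55993516e-01  1.58377945e+00 -6.19220459e-04
  1.00639213e+00 -1.12484752e+00]
[([334.5, 214.2], 0.66, np.int64(4805))]
[[422.6000061035156, 316.5], [578.4000244140625, 309.6000061035156], [579.5999755859375, 336.0], [423.79998779296875, 342.8999938964844]] ((501.09710693359375, 326.2560729980469), (26.442594528198242, 155.90675354003906), 87.46513366699219) 0.021808178775323928
```

View pics/w2.png

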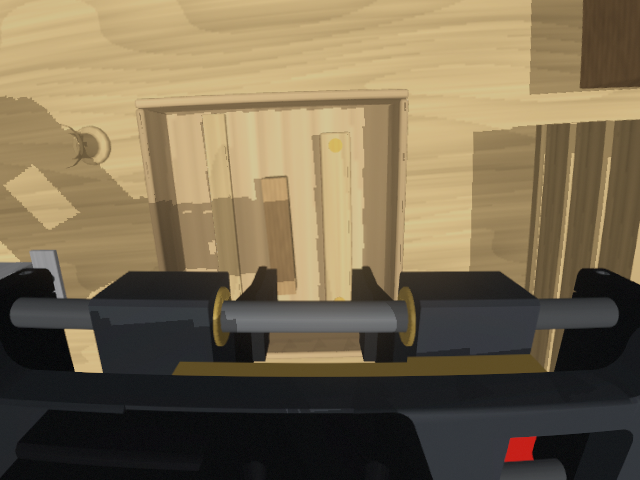

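Run:
```python
from goto import *
delta([.508,.326,.05],down(177.5))
```

```text
t cm [-0.38  2.09 11.29] r [-0.001  -0.001  -0.0452] rows 2.7559642208762174 0.3616615788040764
```

Request:
send_rows(
  deltas=[
    {"tx":-0.4,"ty":2.1,"tz":4,"rx":0,"ry":0,"rz":-0.045},
    {"tx":-0.4,"ty":2.1,"tz":8,"rx":0,"ry":0,"rz":-0.045},
    {"tx":-0.4,"ty":2.1,"tz":11.3,"rx":0,"ry":0,"rz":-0.045},
    {"tx":-0.4,"ty":2.1,"tz":11.3,"rx":0,"ry":0,"rz":-0.045},
    {"tx":-0.4,"ty":2.1,"tz":11.3,"rx":0,"ry":0,"rz":-0.045},
  ],
)

```text
time: 5.2
position: [0.5074, 0.3258, 0.0496]
tool_rot: [0.022, 1.0, -0.001, -0.002]
ft_force: [0.1, -0.2, 0.3]
grip_width: 0.0379
```

Run:
```python
from goto import *
delta([.508,.326,.010],down(177.5))
```

```text
t cm [-0.07  0.03  3.96] r [-0.0018 -0.0036 -0.0005] rows 0.9489562231460049 0.03246944875340785
```

Request:
send_rows(
  deltas=[
    {"tx":0,"ty":0,"tz":2,"rx":-0.002,"ry":-0.003,"rz":0},
    {"tx":0,"ty":0,"tz":3.3,"rx":-0.002,"ry":-0.003,"rz":0},
    {"tx":0,"ty":0,"tz":3.9,"rx":-0.002,"ry":-0.003,"rz":0},
    {"tx":0,"ty":0,"tz":3.9,"rx":-0.002,"ry":-0.003,"rz":0},
  ],
)

```text
time: 5.53
position: [0.5083, 0.3273, 0.0118]
tool_rot: [0.021, 1.0, 0.001, 0.002]
ft_force: [-1.0, 0.5, 0.1]
grip_width: 0.0381
```

Request:
send_rows(
  deltas=[
    {"tx":0,"ty":0,"tz":0,"rx":0,"ry":0,"rz":0},
    {"tx":0,"ty":0,"tz":0,"rx":0,"ry":0,"rz":0},
    {"tx":0,"ty":0,"tz":0,"rx":0,"ry":0,"rz":0},
    {"tx":0,"ty":0,"tz":0,"rx":0,"ry":0,"rz":0},
  ],
  claw=1.5,
  squeeze=30,
)

```text
time: 5.87
position: [0.5088, 0.3281, 0.0123]
tool_rot: [0.021, 1.0, 0.001, 0.002]
ft_force: [-0.6, -1.1, 3.9]
grip_width: 0.026
```

Request:
send_rows(
  deltas=[
    {"tx":0,"ty":0,"tz":-2,"rx":0,"ry":0,"rz":0},
    {"tx":0,"ty":0,"tz":-5,"rx":0,"ry":0,"rz":0},
    {"tx":0,"ty":0,"tz":-9,"rx":0,"ry":0,"rz":0},
    {"tx":0,"ty":0,"tz":-13,"rx":0,"ry":0,"rz":0},
    {"tx":0,"ty":0,"tz":-17,"rx":0,"ry":0,"rz":0},
  ],
)

```text
time: 6.28
position: [0.5068, 0.3273, 0.1827]
tool_rot: [0.021, 1.0, 0.001, 0.001]
ft_force: [0.9, 0.4, -0.6]
grip_width: 0.0257
```

Run:
```python
from goto import *
import pickle
o=robot.get_obs();print(o['position'],o['ft_force'],o['grip_width'])
c=robot.camera('wrist');save('w3',c['color']);pickle.dump((o,c),open('w3.pkl','wb'))
ms=robot.outline_of('rule_center','wrist');print([(x['xy'],x['p'],x['pixels'].sum()) for x in ms])
R0=Ro.from_quat(o['tool_rot']).as_matrix()
for x in ms[:1]:
    P=cloud(c,x['pixels'],o);P=(P-o['position'])@R0
    P=P[abs(P[:,2]+.01)<.02];print(np.percentile(P,[1,50,99],axis=0))
    r=cv2.minAreaRect((P[:,:2]*1000).astype(np.float32));print(np.round(cv2.boxPoints(r),1).tolist(),r)
    k=np.polyfit(P[:,0],P[:,2],1);print('pitch',np.degrees(k[0]),k)
```

```text
[0.50682305 0.32734595 0.18268958] [ 0.93075962  0.41146133 -0.61161226] 0.02572448457491548
[([314.9, 214.1], 0.82, np.int64(12072))]
[[-0.03816392 -0.01341253 -0.01129809]
 [ 0.03965962 -0.00070207 -0.00970488]
 [ 0.08421036  0.01170091 -0.00771828]]
[[-40.400001525878906, 12.100000381469727], [-40.29999923706055, -14.300000190734863], [85.30000305175781, -14.0], [85.19999694824219, 12.399999618530273]] ((22.455387115478516, -0.9393653869628906), (125.56776428222656, 26.456802368164062), 0.14525197446346283)
pitch -0.3452142676785745 [-0.00602513 -0.00947262]
```

View pics/w3.png

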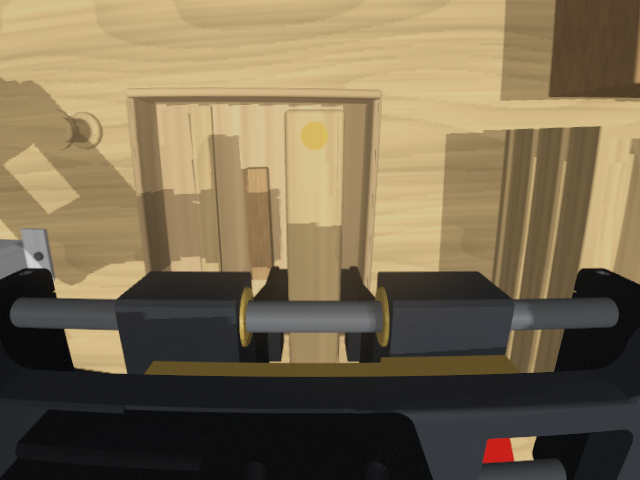

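```bash
cat > geo.py <<'E'
from goto import *
yaw=np.radians(-14.0);h=np.array([np.cos(yaw),np.sin(yaw),0]);zh=np.array([0,0,1.])
n=(-h+zh)/2**.5;u=(h+zh)/2**.5;l=np.cross(n,u)
seat=np.array([.52378,-.2586,.1001])
Rrest=np.c_[-u,l,-n]
def place(du,dn,dl=0): return seat+du*u+dn*n+dl*l-.0025*n
E
python3 - <<'E'
from geo import *
print(place(.003,.08),place(.003,.0015))
delta([.45,-.08,.28],Rrest)
E
```

```text
[ 0.47266535 -0.24585569  0.1570221 ] [ 0.52652441 -0.25928426  0.10151421]
t cm [  4.34 -41.11  -9.55] r [ 0.0894 -0.7663  0.1881] rows 10.173842671284238 6.354567272917925
```

Request:
send_rows(
  deltas=[
    {"tx":4.3,"ty":-41.1,"tz":-9.6,"rx":0.09,"ry":-0.766,"rz":0.188},
    {"tx":4.3,"ty":-41.1,"tz":-9.6,"rx":0.09,"ry":-0.766,"rz":0.188},
    {"tx":4.3,"ty":-41.1,"tz":-9.6,"rx":0.09,"ry":-0.766,"rz":0.188},
    {"tx":4.3,"ty":-41.1,"tz":-9.6,"rx":0.09,"ry":-0.766,"rz":0.188},
    {"tx":4.3,"ty":-41.1,"tz":-9.6,"rx":0.09,"ry":-0.766,"rz":0.188},
  ],
)

```text
time: 6.8
position: [0.4786, 0.144, 0.2215]
tool_rot: [0.088, 0.96, -0.042, 0.264]
ft_force: [-0.2, -1.6, -0.6]
grip_width: 0.0255
```

Run:
```python
from geo import *
print(robot.get_obs()['q'])
delta([.45,-.08,.28],Rrest)
```

```text
[ 0.21009204  0.2746941   2.07772054 -0.68029535  0.37274619 -0.59021626]
t cm [ -3.88 -22.72  -3.58] r [ 0.0044 -0.244   0.0621] rows 5.594667163580787 2.0154071889240583
```

```bash
cat > kin.py <<'E'
import numpy as np
from scipy.optimize import least_squares
from scipy.spatial.transform import Rotation as Ro
D=[([-1.35447619,.52846063,1.43387647,0,1.181392,-.1784965],[.24027336,-.57619187,.22158325]),
([-.873571824,.304407945,1.59064017,-.000517611772,1.24495877,-.475589621],[.41351427,-.321077,.29675521]),
([.358969433,.555993516,1.58377945,-.000619220459,1.00639213,-1.12484752],[.50171069,.30664146,.16101446]),
([.21009204,.2746941,2.07772054,-.68029535,.37274619,-.59021626],[.4786,.144,.2215])]
def fk(q,p):
    a1,h,L1,e,L2,d6=p
    z=lambda a:Ro.from_euler('z',a);y=lambda a:Ro.from_euler('y',a)
    R=z(q[0])*y(q[1]);P=z(q[0]).apply([a1,0,h])+R.apply([0,0,L1])
    R=R*y(q[2]);P=P+R.apply([e,0,L2]);R=R*z(q[3])*y(q[4]);P=P+R.apply([0,0,d6]);R=R*z(q[5]+0)
    return P,R
def fit():
    f=lambda p:np.r_[np.concatenate([(fk(q,p)[0]-x) for q,x in D]),.002*(np.array(p)-[0,.4,.45,0,.45,.3])]
    return least_squares(f,[0,.4,.45,0,.45,.3]).x
if __name__=='__main__':
    p=fit();print(p,[np.abs(fk(q,p)[0]-x).max().round(4) for q,x in D])
    P,R=fk(D[3][0],p);T=Ro.from_quat([.088,.96,-.042,.264]).as_matrix();print(R.as_matrix().T@T)
E
python3 kin.py
```

```text
[ 0.21909896 -0.13613867  0.42383668 -0.05662644  0.1570768  -0.00478311] [np.float64(0.1116), np.float64(0.0841), np.float64(0.0939), np.float64(0.0421)]
[[ 2.08766471e-04 -9.99999711e-01 -7.31375869e-04]
 [ 9.99999922e-01  2.08520359e-04  3.36566640e-04]
 [-3.36414036e-04 -7.31446075e-04  9.99999676e-01]]
```

```bash
sed -i 's/a1,h,L1,e,L2,d6=p/b,h,L1,e,L2,d6=p;a1=0/; s/\[a1,0,h\]/[0,b,h]/; s/\[0,.4,.45,0,.45,.3\]/[.11,.4,.45,0,.45,.3]/g' kin.py; python3 kin.py; sed -i 's/b,h,L1,e,L2,d6=p;a1=0/b,h,L1,e,L2,d6=p/' kin.py
```

```text
[0.11100078 0.27425784 0.58808006 0.11420528 0.39170769 0.30549073] [np.float64(0.0), np.float64(0.0), np.float64(0.0), np.float64(0.0)]
[[ 2.08766471e-04 -9.99999711e-01 -7.31375869e-04]
 [ 9.99999922e-01  2.08520359e-04  3.36566640e-04]
 [-3.36414036e-04 -7.31446075e-04  9.99999676e-01]]
```

```bash
cat >> kin.py <<'E'
PAR=None
lo=np.array([-3.08,-.75,.22,-1.43,0,-2.85]);hi=np.array([3.08,2.2,2.44,4.57,2.65,2.85])
def ik(pos,R,q0,par):
    def f(q):
        P,Rr=fk(q,par);Rr=Rr*Ro.from_euler('z',np.pi/2)
        return np.r_[(P-pos)*5,(Rr.inv()*Ro.from_matrix(R)).as_rotvec()]
    s=least_squares(f,np.clip(q0,lo+1e-3,hi-1e-3),bounds=(lo,hi));return s.x,np.abs(s.fun).max()
E
sed -i "s/R\*z(q\[5\]+0)/R*z(-q[5])/" kin.py
python3 - <<'E'
from kin import *; import kin
from geo import *
# check sign conv of q6
p=fit();
for q,x in D:
    P,R=fk(q,p); print((R*Ro.from_euler('z',np.pi/2)).as_quat().round(3))
E
```

```text
[ 1.     0.019 -0.    -0.001]
[0.994 0.111 0.    0.001]
[ 0.92   0.392 -0.002  0.   ]
[0.607 0.748 0.112 0.243]
```

```bash
sed -i "s/R\*z(-q\[5\])/R*z(q[5])/" kin.py
python3 - <<'E'
from kin import *
from geo import *
p=fit();
for q,x in D: print((fk(q,p)[1]*Ro.from_euler('z',np.pi/2)).as_quat().round(3))
q0=np.array(D[3][0])
rng=np.random.default_rng(0)
def show(nm,pos,R):
    S=[]
    for i in range(25):
        qq=q0 if i==0 else rng.uniform(lo,hi); q,e=ik(pos,R,qq,p)
        if e<1e-3 and not any(np.abs(q-s).max()<.02 for s in S): S.append(q)
    print(nm);[print('   ',s.round(3)) for s in S]
show('mid',[.45,-.08,.28],Rrest)
show('pre',place(.003,.08),Rrest);show('place',place(.003,.0015),Rrest)
# regrasp with vertical tool at 147mm up: 
def rot(a): return Ro.from_rotvec(l*np.radians(a)).as_matrix()@Rrest   # sign check
for a in [-45,45,-20,20]: print(a,rot(a)[:,2].round(2))
E
```

```text
[ 0.981  0.196 -0.    -0.001]
[ 0.833  0.553 -0.     0.001]
[ 0.043  0.999 -0.001 -0.002]
[ 0.088  0.96  -0.042  0.264]
mid
    [-0.591  0.057  2.34   1.611  0.243  2.85 ]
pre
    [-0.981  0.532  2.304  2.114  0.589  1.943]
place
    [-0.876  0.697  2.199  2.311  0.601  1.828]
-45 [ 0.97 -0.24 -0.  ]
45 [ 0. -0. -1.]
-20 [ 0.88 -0.22 -0.42]
20 [ 0.41 -0.1  -0.91]
```

```bash
cat > plan.py <<'E'
from kin import *
from geo import *
p=fit();rng=np.random.default_rng(0)
def sols(pos,R,N=60):
    S=[]
    for i in range(N):
        q,e=ik(pos,R,rng.uniform(lo,hi),p)
        if e<1e-3 and not any(np.abs(q-s).max()<.02 for s in S): S.append(q)
    return S
flip=np.diag([-1,-1,1.])
def show(nm,pos,R):
    for k,f in [('',np.eye(3)),('flip',flip)]:
        for s in sols(pos,R@f): print(nm,k,s.round(2))
yc=np.radians(-4.);hc=np.array([np.cos(yc),np.sin(yc),0])
def Rtilt(h,pitch):  # tool z direction at 'pitch' deg below horizontal along h ; x_tool pointing to robot side/down (unflipped)
    a=np.radians(pitch);zt=np.cos(a)*h-np.sin(a)*zh;yt=np.cross(zh,h);return np.c_[np.cross(yt,zt),yt,zt]
E
python3 - <<'E'
from plan import *
print(np.abs(Rtilt(h,45)-Rrest).max())
show('place',place(.003,.0015),Rrest)
for a in [40,55,70,85]:
    g=seat+.062*u   # grasp pt on rule axis 
    R=Rtilt(h,45+a);show(f'regrasp{a}',g+R[:,2]*.019,R)
    for zt,nm in [(.153,'home'),(.26,'above')]:
        R=Rtilt(hc,a);show(f'case{a}{nm}',np.array([.538,-.015,zt])+R[:,2]*.019,R)
E
```

```text
2.220446049250313e-16
place  [-0.88  0.7   2.2   2.31  0.6   1.83]
place flip [-0.88  0.7   2.2   2.31  0.6  -1.31]
regrasp40  [-0.64  0.62  1.58  0.04  0.86 -1.99]
regrasp40 flip [-0.64  0.62  1.58  0.04  0.86  1.15]
case40home  [-0.35  0.65  2.35  2.82  0.74  1.63]
case40home flip [-0.35  0.65  2.35  2.82  0.74 -1.51]
case40above  [-0.35  0.31  2.25  2.45  0.35  2.04]
case40above flip [-0.35  0.31  2.25  2.45  0.35 -1.1 ]
regrasp55  [-0.59  0.71  1.38 -0.06  1.22 -1.89]
regrasp55 flip [-0.59  0.71  1.38 -0.06  1.22  1.25]
case55home  [-0.31  0.5   2.17  2.34  0.19  2.17]
case55home flip [-0.31  0.5   2.17  2.34  0.19 -0.97]
case55above  [-0.31  0.25  2.06  0.54  0.27 -2.3 ]
case55above flip [-0.31  0.25  2.06  0.54  0.27  0.84]
regrasp70  [-0.56  0.82  1.19 -0.13  1.55 -1.86]
regrasp70 flip [-0.56  0.82  1.19 -0.13  1.55  1.29]
case70home  [-0.27  0.47  1.99  0.2   0.35 -1.95]
case70home flip [-0.27  0.47  1.99  0.2   0.35  1.19]
case70above  [-0.27  0.28  1.87  0.11  0.65 -1.85]
case70above flip [-0.27  0.28  1.87  0.11  0.65  1.29]
regrasp85  [-0.54  0.95  1.   -0.19  1.86 -1.85]
regrasp85 flip [-0.54  0.95  1.   -0.19  1.86  1.29]
case85home  [-0.24  0.51  1.8   0.02  0.75 -1.76]
case85home flip [-0.24  0.51  1.8   0.02  0.75  1.38]
case85above  [-0.24  0.36  1.69  0.02  1.01 -1.75]
case85above flip [-0.24  0.36  1.69  0.02  1.01  1.39]
```

```bash
cat > path.py <<'E'
from plan import *
def trace(wps,q0,steps=10):
    # wps list of (pos,R)
    q=np.array(q0)
    for (p0,R0),(p1,R1) in zip(wps[:-1],wps[1:]):
        rv=(Ro.from_matrix(R0).inv()*Ro.from_matrix(R1)).as_rotvec()
        for s in np.linspace(0,1,steps+1)[1:]:
            qn,e=ik(np.array(p0)+s*(np.array(p1)-p0),(Ro.from_matrix(R0)*Ro.from_rotvec(rv*s)).as_matrix(),q,p)
            print(qn.round(2),'e %.3f'%e,'dq %.2f'%np.abs(qn-q).max());q=qn
        print()
    return q
E
python3 - <<'E'
from path import *
F=flip
V=(np.array([.45,-.12,.30]),down(-14));
qV=[s for s in sols(*V) if abs(s[3])<.3][0];print(qV)
pre=place(.003,.08)
q=trace([V,(pre+[0,0,.06],down(-14)@np.eye(3)),(pre+[0,0,.06],Rrest@F),(pre,Rrest@F),(place(.003,.0015),Rrest@F)],qV,6)
E
```

```text
[-5.01258251e-01  2.13956654e-01  1.71245048e+00 -1.80501555e-16
  1.21518552e+00  1.31388417e+00]
[-0.54  0.24  1.71 -0.    1.18  1.28] e 0.000 dq 0.04
[-0.57  0.28  1.71 -0.    1.16  1.24] e 0.000 dq 0.03
[-0.6   0.31  1.7  -0.    1.13  1.21] e 0.000 dq 0.03
[-0.63  0.34  1.7  -0.    1.1   1.18] e 0.000 dq 0.03
[-0.66  0.38  1.68 -0.    1.08  1.15] e 0.000 dq 0.03
[-0.69  0.41  1.67 -0.    1.06  1.13] e 0.000 dq 0.03

[-0.73  0.36  1.76  0.08  0.9   1.05] e 0.000 dq 0.16
[-0.77  0.33  1.86  0.19  0.74  0.92] e 0.000 dq 0.16
[-0.81  0.3   1.96  0.38  0.58  0.71] e 0.000 dq 0.21
[-0.86  0.29  2.05  0.72  0.46  0.35] e 0.000 dq 0.36
[-0.92  0.31  2.15  1.23  0.42 -0.2 ] e 0.000 dq 0.55
[-0.98  0.35  2.25  1.74  0.5  -0.76] e 0.000 dq 0.56

[-0.98  0.38  2.26  1.81  0.51 -0.84] e 0.000 dq 0.08
[-0.98  0.41  2.27  1.88  0.52 -0.92] e 0.000 dq 0.08
[-0.98  0.44  2.28  1.94  0.53 -0.99] e 0.000 dq 0.08
[-0.98  0.47  2.29  2.    0.55 -1.07] e 0.000 dq 0.07
[-0.98  0.5   2.3   2.06  0.57 -1.13] e 0.000 dq 0.07
[-0.98  0.53  2.3   2.11  0.59 -1.2 ] e 0.000 dq 0.06

[-0.96  0.56  2.29  2.16  0.59 -1.23] e 0.000 dq 0.04
[-0.94  0.59  2.27  2.19  0.59 -1.25] e 0.000 dq 0.04
[-0.92  0.62  2.26  2.23  0.6  -1.27] e 0.000 dq 0.03
[-0.91  0.65  2.24  2.26  0.6  -1.29] e 0.000 dq 0.03
[-0.89  0.67  2.22  2.29  0.6  -1.3 ] e 0.000 dq 0.03
[-0.88  0.7   2.2   2.31  0.6  -1.31] e 0.000 dq 0.03
```

Run:
```python
from path import *
o=robot.get_obs();R0=Ro.from_quat(o['tool_rot']).as_matrix()
A=np.array([.45,.05,.28]);B=np.array([.45,-.10,.30])
trace([(o['position'],R0),(A,down(130)),(B,down(60)),(B,down(-14))],o['q'],5)
delta(A,down(130))
```

```text
[ 0.15  0.24  2.01 -0.39  0.53 -0.79] e 0.000 dq 0.29
[ 0.09  0.22  1.95 -0.23  0.69 -0.86] e 0.000 dq 0.16
[ 0.02  0.21  1.89 -0.13  0.85 -0.87] e 0.000 dq 0.16
[-0.06  0.21  1.83 -0.06  1.01 -0.86] e 0.000 dq 0.15
[-0.14  0.22  1.77  0.    1.15 -0.84] e 0.000 dq 0.15

[-0.2   0.21  1.77  0.    1.16 -0.66] e 0.000 dq 0.18
[-0.27  0.2   1.76  0.    1.17 -0.48] e 0.000 dq 0.18
[-0.34  0.2   1.75  0.    1.19 -0.3 ] e 0.000 dq 0.18
[-0.4   0.2   1.74  0.    1.2  -0.12] e 0.000 dq 0.18
[-0.46  0.21  1.72  0.    1.21  0.06] e 0.000 dq 0.18

[-0.46  0.21  1.72  0.    1.21  0.32] e 0.000 dq 0.26
[-0.46  0.21  1.72  0.    1.21  0.58] e 0.000 dq 0.26
[-0.46  0.21  1.72  0.    1.21  0.84] e 0.000 dq 0.26
[-0.46  0.21  1.72 -0.    1.21  1.09] e 0.000 dq 0.26
[-0.46  0.21  1.72 -0.    1.21  1.35] e 0.000 dq 0.26

t cm [-1.97 -9.97 -5.24] r [0.1512 0.5309 0.6722] rows 2.7431145253458205 6.960819428418824
```

Request:
send_rows(
  deltas=[
    {"tx":-2,"ty":-10,"tz":-5.2,"rx":0.151,"ry":0.531,"rz":0.672},
    {"tx":-2,"ty":-10,"tz":-5.2,"rx":0.151,"ry":0.531,"rz":0.672},
    {"tx":-2,"ty":-10,"tz":-5.2,"rx":0.151,"ry":0.531,"rz":0.672},
    {"tx":-2,"ty":-10,"tz":-5.2,"rx":0.151,"ry":0.531,"rz":0.672},
    {"tx":-2,"ty":-10,"tz":-5.2,"rx":0.151,"ry":0.531,"rz":0.672},
  ],
)

```text
time: 7.22
position: [0.4554, 0.0502, 0.2826]
tool_rot: [0.318, 0.943, -0.015, 0.094]
ft_force: [-0.1, 0.3, -1.9]
grip_width: 0.0253
```

Run:
```python
from geo import *
delta([.45,-.05,.29],down(60))
```

```text
t cm [-5.71 -8.29  0.07] r [0.1617 0.1316 1.4388] rows 2.413062322909488 11.633468040904607
```

Request:
send_rows(
  deltas=[
    {"tx":-5.7,"ty":-8.3,"tz":0,"rx":0.162,"ry":0.132,"rz":1.439},
    {"tx":-5.7,"ty":-8.3,"tz":0,"rx":0.162,"ry":0.132,"rz":1.439},
    {"tx":-5.7,"ty":-8.3,"tz":0,"rx":0.162,"ry":0.132,"rz":1.439},
    {"tx":-5.7,"ty":-8.3,"tz":0,"rx":0.162,"ry":0.132,"rz":1.439},
    {"tx":-5.7,"ty":-8.3,"tz":0,"rx":0.162,"ry":0.132,"rz":1.439},
  ],
)

```text
time: 7.63
position: [0.4502, -0.0496, 0.2884]
tool_rot: [0.594, 0.802, -0.01, 0.056]
ft_force: [-1.3, -1.1, -1.2]
grip_width: 0.0256
```

Run:
```python
from geo import *
delta([.46,-.12,.28],down(-14))
```

```text
t cm [-6.9  -1.18  1.49] r [0.1387 0.008  2.1088] rows 1.7154779326703995 16.911302478596152
```

Request:
send_rows(
  deltas=[
    {"tx":-6.9,"ty":-1.2,"tz":1.5,"rx":0.139,"ry":0.008,"rz":2.1},
    {"tx":-6.9,"ty":-1.2,"tz":1.5,"rx":0.139,"ry":0.008,"rz":2.1},
    {"tx":-6.9,"ty":-1.2,"tz":1.5,"rx":0.139,"ry":0.008,"rz":2.1},
    {"tx":-6.9,"ty":-1.2,"tz":1.5,"rx":0.139,"ry":0.008,"rz":2.1},
    {"tx":-6.9,"ty":-1.2,"tz":1.5,"rx":0.139,"ry":0.008,"rz":2.1},
  ],
)

```text
time: 8.05
position: [0.4604, -0.1191, 0.2796]
tool_rot: [0.812, 0.582, -0.008, 0.043]
ft_force: [0.0, -0.8, -0.3]
grip_width: 0.0259
```

Run:
```python
from geo import *
delta([.47,-.22,.25],down(-14))
```

```text
t cm [-9.03  3.95  3.79] r [0.097  0.006  1.4869] rows 2.532744027703489 11.923550897684628
```

Request:
send_rows(
  deltas=[
    {"tx":-9,"ty":4,"tz":3.8,"rx":0.097,"ry":0.006,"rz":1.487},
    {"tx":-9,"ty":4,"tz":3.8,"rx":0.097,"ry":0.006,"rz":1.487},
    {"tx":-9,"ty":4,"tz":3.8,"rx":0.097,"ry":0.006,"rz":1.487},
    {"tx":-9,"ty":4,"tz":3.8,"rx":0.097,"ry":0.006,"rz":1.487},
    {"tx":-9,"ty":4,"tz":3.8,"rx":0.097,"ry":0.006,"rz":1.487},
  ],
)

```text
time: 8.47
position: [0.4715, -0.2207, 0.2495]
tool_rot: [0.952, 0.304, -0.005, 0.027]
ft_force: [-0.8, 0.4, -1.7]
grip_width: 0.0254
```

Run:
```python
from path import *
o=robot.get_obs();R0=Ro.from_quat(o['tool_rot']).as_matrix()
pre=place(.003,.08)
delta(pre+[0,0,.06],Rrest@flip)
trace([(o['position'],R0),(pre+[0,0,.06],Rrest@flip)],o['q'],10)
```

```text
t cm [-1.28  1.96  3.38] r [-0.2854  0.7385  0.8382] rows 0.9862368987625854 9.226540919228498
[-0.67  0.32  1.73  0.03  1.    0.35] e 0.000 dq 0.08
[-0.71  0.3   1.78  0.11  0.92  0.35] e 0.000 dq 0.08
[-0.75  0.29  1.83  0.2   0.84  0.33] e 0.000 dq 0.09
[-0.79  0.28  1.89  0.31  0.75  0.29] e 0.000 dq 0.11
[-0.83  0.27  1.94  0.44  0.67  0.23] e 0.000 dq 0.13
[-0.87  0.27  2.    0.6   0.59  0.13] e 0.000 dq 0.17
[-0.9   0.28  2.06  0.81  0.53 -0.02] e 0.000 dq 0.21
[-0.93  0.29  2.12  1.08  0.48 -0.23] e 0.000 dq 0.27
[-0.96  0.31  2.18  1.41  0.47 -0.49] e 0.000 dq 0.32
[-0.98  0.35  2.25  1.74  0.5  -0.76] e 0.000 dq 0.33
```

Request:
send_rows(
  deltas=[
    {"tx":-1.3,"ty":2,"tz":3.4,"rx":-0.285,"ry":0.739,"rz":0.838},
    {"tx":-1.3,"ty":2,"tz":3.4,"rx":-0.285,"ry":0.739,"rz":0.838},
    {"tx":-1.3,"ty":2,"tz":3.4,"rx":-0.285,"ry":0.739,"rz":0.838},
    {"tx":-1.3,"ty":2,"tz":3.4,"rx":-0.285,"ry":0.739,"rz":0.838},
    {"tx":-1.3,"ty":2,"tz":3.4,"rx":-0.285,"ry":0.739,"rz":0.838},
  ],
)

```text
time: 8.88
position: [0.4731, -0.2456, 0.2181]
tool_rot: [0.972, 0.084, 0.214, 0.039]
ft_force: [0.8, 0.5, -0.5]
grip_width: 0.0258
```

Run:
```python
from geo import *
print(robot.get_obs()['q'].round(2))
pre=place(.003,.08);F=np.diag([-1,-1,1.])
delta(pre+[0,0,.06],Rrest@F)
```

```text
[-0.87  0.3   1.97  0.54  0.61  0.12]
t cm [-0.09  0.01  0.08] r [-0.132   0.3328  0.3869] rows 0.02879943349448117 4.218229799978872
```

Request:
send_rows(
  deltas=[
    {"tx":0,"ty":0,"tz":0,"rx":-0.132,"ry":0.333,"rz":0.387},
    {"tx":0,"ty":0,"tz":0,"rx":-0.132,"ry":0.333,"rz":0.387},
    {"tx":0,"ty":0,"tz":0,"rx":-0.132,"ry":0.333,"rz":0.387},
    {"tx":0,"ty":0,"tz":0,"rx":-0.132,"ry":0.333,"rz":0.387},
    {"tx":0,"ty":0,"tz":0,"rx":-0.132,"ry":0.333,"rz":0.387},
  ],
)

```text
time: 9.3
position: [0.4746, -0.2427, 0.2181]
tool_rot: [0.932, -0.073, 0.353, 0.041]
ft_force: [1.5, 1.5, -0.4]
grip_width: 0.0254
```

Run:
```python
from geo import *
print(robot.get_obs()['q'].round(2))
pre=place(.003,.05);F=np.diag([-1,-1,1.])
delta(pre,Rrest@F)
```

```text
[-0.97  0.33  2.19  1.46  0.49 -0.54]
t cm [-3.99  0.31  7.47] r [-0.0367  0.0588  0.0745] rows 2.033106435141109 0.8141905030032304
```

Request:
send_rows(
  deltas=[
    {"tx":-1.5,"ty":0.1,"tz":3,"rx":-0.037,"ry":0.059,"rz":0.074},
    {"tx":-3,"ty":0.2,"tz":6,"rx":-0.037,"ry":0.059,"rz":0.074},
    {"tx":-4,"ty":0.3,"tz":7.5,"rx":-0.037,"ry":0.059,"rz":0.074},
    {"tx":-4,"ty":0.3,"tz":7.5,"rx":-0.037,"ry":0.059,"rz":0.074},
    {"tx":-4,"ty":0.3,"tz":7.5,"rx":-0.037,"ry":0.059,"rz":0.074},
  ],
)

```text
time: 9.72
position: [0.4925, -0.2503, 0.1298]
tool_rot: [0.919, -0.113, 0.375, 0.044]
ft_force: [-0.8, -0.6, -1.8]
grip_width: 0.0254
```

Run:
```python
from geo import *
import pickle
F=np.diag([-1,-1,1.])
for i in range(2):
    o=robot.get_obs();delta(place(.003,.05),Rrest@F,o)
    c=robot.camera('wrist')
save('w4',c['color']);pickle.dump((o,c),open('w4.pkl','wb'))
ms=robot.outline_of('rule_center','wrist');print([(x['xy'],x['p'],x['pixels'].sum()) for x in ms])
R0=Ro.from_quat(o['tool_rot']).as_matrix()
P=cloud(c,ms[0]['pixels'],o);W=P;P=(P-o['position'])@R0
P=P[abs(P[:,2]+.01)<.02];print(np.percentile(P,[1,50,99],axis=0))
r=cv2.minAreaRect((P[:,:2]*1000).astype(np.float32));print(np.round(cv2.boxPoints(r),1).tolist(),r[2])
k=np.polyfit(P[:,0],P[:,2],1);print('pitch',np.degrees(k[0]),k)
delta(place(.003,.0015),Rrest@F)
s=robot.camera('side');save('s4',s['color'][150:350,250:500].repeat(3,0).repeat(3,1))
```

```text
t cm [ 0.48  0.05 -0.37] r [-0.0039  0.0112 -0.002 ] rows 0.14591804978789652 0.09596085313605762
t cm [ 0.31  0.11 -0.26] r [-0.0053  0.0081 -0.0009] rows 0.09986685865430565 0.07798252528276046
[([314.7, 214.5], 0.77, np.int64(12148))]
[[-0.03756275 -0.01200831 -0.01096479]
 [ 0.04038122  0.00071246 -0.0093669 ]
 [ 0.0848343   0.01317196 -0.00744652]]
[[-40.0, 13.600000381469727], [-39.900001525878906, -13.600000381469727], [85.9000015258789, -13.199999809265137], [85.80000305175781, 13.899999618530273]] 0.1780392825603485
pitch -0.23569513886100513 [-0.00411366 -0.00919685]
t cm [-0.06  0.11  4.81] r [-0.0038  0.0011  0.0032] rows 1.1527204173758472 0.04019642614790825
```

View pics/w4.png

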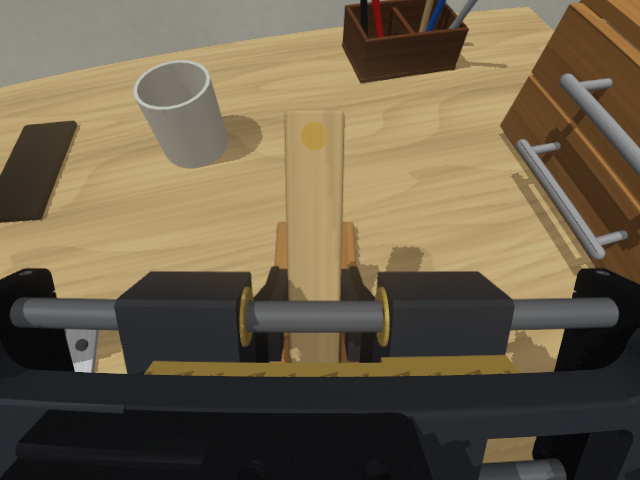

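View pics/s4.png

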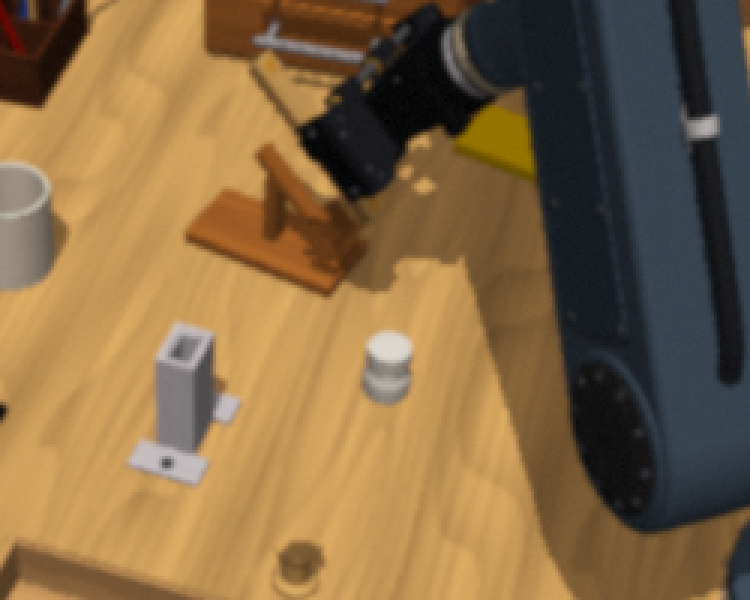

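Request:
send_rows(
  deltas=[
    {"tx":0,"ty":0.1,"tz":2,"rx":-0.004,"ry":0.001,"rz":0.003},
    {"tx":-0.1,"ty":0.1,"tz":3.5,"rx":-0.004,"ry":0.001,"rz":0.003},
    {"tx":-0.2,"ty":0.1,"tz":4.5,"rx":-0.004,"ry":0.001,"rz":0.003},
    {"tx":-0.2,"ty":0.1,"tz":4.8,"rx":-0.004,"ry":0.001,"rz":0.003},
    {"tx":-0.2,"ty":0.1,"tz":4.8,"rx":-0.004,"ry":0.001,"rz":0.003},
  ],
)

```text
time: 10.33
position: [0.5263, -0.2599, 0.102]
tool_rot: [0.916, -0.112, 0.381, 0.048]
ft_force: [1.4, 0.5, -0.9]
grip_width: 0.0256
```

Run:
```python
from geo import *
o=robot.get_obs();F=np.diag([-1,-1,1.])
print('in bed u,l,n mm',[round(float((o['position']+.0025*n-seat)@v)*1000,2) for v in (u,l,n)],o['ft_force'])
delta(place(0.001,0.0005),Rrest@F)
```

```text
in bed u,l,n mm [3.27, -0.66, 1.89] [ 1.44312468  0.45272866 -0.91518303]
t cm [-0.23 -0.07  0.14] r [ 0.0024 -0.003   0.0021] rows 0.06583840264820731 0.034958284099670146
```

Request:
send_rows(
  deltas=[
    {"tx":-0.2,"ty":-0.05,"tz":0.15,"rx":0.002,"ry":-0.003,"rz":0.002},
    {"tx":-0.2,"ty":-0.05,"tz":0.15,"rx":0.002,"ry":-0.003,"rz":0.002},
    {"tx":-0.2,"ty":-0.05,"tz":0.15,"rx":0.002,"ry":-0.003,"rz":0.002},
  ],
)

```text
time: 10.58
position: [0.5251, -0.2591, 0.0989]
tool_rot: [0.917, -0.113, 0.379, 0.046]
ft_force: [0.7, -0.0, -1.3]
grip_width: 0.0253
```

Run:
```python
from geo import *
o=robot.get_obs();F=np.diag([-1,-1,1.])
print('in bed u,l,n mm',[round(float((o['position']+.0025*n-seat)@v)*1000,2) for v in (u,l,n)],o['ft_force'])
```

```text
in bed u,l,n mm [0.13, -0.15, 0.62] [ 0.67227573 -0.0069839  -1.27296558]
```

Request:
send_rows(
  deltas=[
    {"tx":0,"ty":0,"tz":0,"rx":0,"ry":0,"rz":0},
    {"tx":0,"ty":0,"tz":0,"rx":0,"ry":0,"rz":0},
    {"tx":0,"ty":0,"tz":0,"rx":0,"ry":0,"rz":0},
    {"tx":0,"ty":0,"tz":0,"rx":0,"ry":0,"rz":0},
    {"tx":0,"ty":0,"tz":0,"rx":0,"ry":0,"rz":0},
  ],
  claw=4.6,
)

```text
time: 11.0
position: [0.5255, -0.2593, 0.0984]
tool_rot: [0.917, -0.113, 0.379, 0.046]
ft_force: [0.5, -0.0, 0.4]
grip_width: 0.0449
```

Request:
send_rows(
  deltas=[
    {"tx":0,"ty":0,"tz":-2,"rx":0,"ry":0,"rz":0},
    {"tx":0,"ty":0,"tz":-5,"rx":0,"ry":0,"rz":0},
    {"tx":0,"ty":0,"tz":-8,"rx":0,"ry":0,"rz":0},
    {"tx":0,"ty":0,"tz":-10,"rx":0,"ry":0,"rz":0},
    {"tx":0,"ty":0,"tz":-10,"rx":0,"ry":0,"rz":0},
  ],
)

```text
time: 11.42
position: [0.4552, -0.241, 0.1709]
tool_rot: [0.917, -0.114, 0.379, 0.047]
ft_force: [0.0, -0.1, 0.6]
grip_width: 0.0462
```

Run:
```python
from geo import *
import pickle
c=robot.camera('wrist');o=robot.get_obs();c=robot.camera('wrist')
print(o['position'],o['q'])
save('w5',c['color']);pickle.dump((o,c),open('w5.pkl','wb'))
ms=robot.outline_of('rule_center','wrist');print([(x['xy'],x['p'],x['pixels'].sum()) for x in ms])
P=cloud(c,ms[0]['pixels'],o)-seat
B=np.c_[P@u,P@l,P@n];B=B[abs(B[:,2]-.007)<.008];print(np.percentile(B,[.5,50,99.5],axis=0).round(4))
r=cv2.minAreaRect((B[:,:2]*1000).astype(np.float32));print(np.round(cv2.boxPoints(r),1).tolist(),r[2])
```

```text
[ 0.45637216 -0.24226847  0.17032092] [-1.01848867  0.48605002  2.3324568   2.05031539  0.58835807 -1.16185958]
[([314.8, 210.6], 0.96, np.int64(5942))]
[[-0.051  -0.0135  0.004 ]
 [ 0.0225 -0.0007  0.0067]
 [ 0.0836  0.0124  0.0085]]
[[-52.400001525878906, -13.800000190734863], [84.30000305175781, -14.0], [84.4000015258789, 12.399999618530273], [-52.400001525878906, 12.699999809265137]] 89.88854217529297
```

View pics/w5.png

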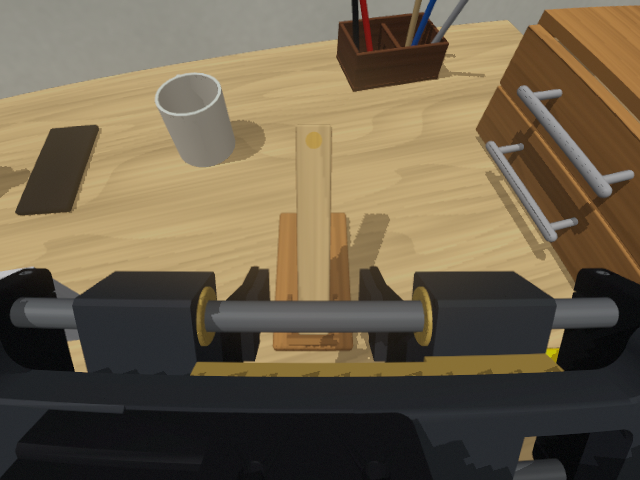

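```bash
cat >> plan.py <<'E'
AG=75
lat=-.0005
g=seat+.062*u+lat*l
Rg=Rtilt(h,45+AG)@flip
def gpos(back): return g+Rg[:,2]*(.019-back)
Rc=Rtilt(hc,AG)@flip
E
python3 - <<'E'
from path import *
o=robot.get_obs();R0=Ro.from_quat(o['tool_rot']).as_matrix()
print(gpos(.1),gpos(0),Rg[:,2])
A=np.array([.44,-.235,.30])
q=trace([(o['position'],R0),(A,down(-14)),(gpos(.1),Rg),(gpos(0),Rg)],o['q'],6)
delta(A,down(-14))
E
```

```text
[ 0.60549438 -0.27948899  0.21408868] [ 0.5569796  -0.2673929   0.12748614] [-0.48514786  0.12096095 -0.8660254 ]
[-0.96  0.36  2.22  1.48  0.41 -0.5 ] e 0.000 dq 0.66
[-0.9   0.28  2.1   0.77  0.45  0.26] e 0.000 dq 0.76
[-0.84  0.24  1.99  0.38  0.62  0.69] e 0.000 dq 0.43
[-0.8   0.23  1.87  0.18  0.83  0.91] e 0.000 dq 0.21
[-0.75  0.24  1.75  0.07  1.04  1.03] e 0.000 dq 0.21
[-0.71  0.26  1.64  0.    1.24  1.1 ] e 0.000 dq 0.20

[-0.67  0.36  1.54 -0.04  1.32  1.16] e 0.000 dq 0.10
[-0.63  0.46  1.43 -0.07  1.42  1.2 ] e 0.000 dq 0.11
[-0.6   0.55  1.31 -0.09  1.52  1.23] e 0.000 dq 0.12
[-0.57  0.65  1.18 -0.11  1.64  1.25] e 0.000 dq 0.13
[-0.55  0.75  1.04 -0.13  1.76  1.26] e 0.000 dq 0.14
[-0.53  0.86  0.89 -0.15  1.9   1.27] e 0.000 dq 0.15

[-0.54  0.85  0.93 -0.15  1.86  1.27] e 0.000 dq 0.04
[-0.54  0.85  0.97 -0.15  1.81  1.28] e 0.000 dq 0.04
[-0.54  0.86  1.01 -0.15  1.77  1.28] e 0.000 dq 0.04
[-0.55  0.86  1.05 -0.15  1.73  1.28] e 0.000 dq 0.04
[-0.55  0.86  1.09 -0.15  1.69  1.29] e 0.000 dq 0.04
[-0.55  0.87  1.12 -0.15  1.66  1.29] e 0.000 dq 0.04

t cm [  7.89  -0.35 -10.59] r [ 0.0009 -0.7846 -0.0015] rows 3.1690356623012508 6.278570020726889
```

Request:
send_rows(
  deltas=[
    {"tx":7.9,"ty":-0.3,"tz":-10.6,"rx":0,"ry":-0.785,"rz":0},
    {"tx":7.9,"ty":-0.3,"tz":-10.6,"rx":0,"ry":-0.785,"rz":0},
    {"tx":7.9,"ty":-0.3,"tz":-10.6,"rx":0,"ry":-0.785,"rz":0},
    {"tx":7.9,"ty":-0.3,"tz":-10.6,"rx":0,"ry":-0.785,"rz":0},
    {"tx":7.9,"ty":-0.3,"tz":-10.6,"rx":0,"ry":-0.785,"rz":0},
  ],
)

```text
time: 11.98
position: [0.4679, -0.2158, 0.2175]
tool_rot: [0.939, -0.096, 0.33, -0.015]
ft_force: [-0.6, 0.2, -0.1]
grip_width: 0.0461
```

Run:
```python
from plan import *
print(robot.get_obs()['q'].round(2))
delta([.47,-.245,.29],Rtilt(h,100)@flip)
```

```text
[-0.96  0.3   2.18  1.22  0.55 -0.24]
t cm [ 5.19  2.16 -5.44] r [-0.1096 -0.8382  0.0501] rows 1.8757572101840874 6.776470552577742
```

Request:
send_rows(
  deltas=[
    {"tx":5.2,"ty":2.2,"tz":-5.4,"rx":-0.11,"ry":-0.838,"rz":0.05},
    {"tx":5.2,"ty":2.2,"tz":-5.4,"rx":-0.11,"ry":-0.838,"rz":0.05},
    {"tx":5.2,"ty":2.2,"tz":-5.4,"rx":-0.11,"ry":-0.838,"rz":0.05},
    {"tx":5.2,"ty":2.2,"tz":-5.4,"rx":-0.11,"ry":-0.838,"rz":0.05},
    {"tx":5.2,"ty":2.2,"tz":-5.4,"rx":-0.11,"ry":-0.838,"rz":0.05},
  ],
)

```text
time: 12.4
position: [0.4707, -0.245, 0.2898]
tool_rot: [0.977, -0.094, 0.188, -0.031]
ft_force: [1.7, -0.5, -0.9]
grip_width: 0.0462
```

Run:
```python
from plan import *
print(robot.get_obs()['q'].round(2))
delta([.47,-.245,.29],Rtilt(h,100)@flip)
delta(gpos(.1),Rg)
```

```text
[-0.87  0.21  1.82  0.39  0.92  0.68]
t cm [-0.06  0.01 -0.05] r [-0.1041 -0.5418  0.0615] rows 0.01742825387327772 4.4423607505088265
t cm [10.23  1.79 11.96] r [-0.0938 -0.8904  0.0803] rows 3.79839088177795 7.193691862982692
```

Request:
send_rows(
  deltas=[
    {"tx":2,"ty":0.3,"tz":2,"rx":-0.094,"ry":-0.89,"rz":0.08},
    {"tx":4,"ty":0.7,"tz":4,"rx":-0.094,"ry":-0.89,"rz":0.08},
    {"tx":6,"ty":1,"tz":6,"rx":-0.094,"ry":-0.89,"rz":0.08},
    {"tx":8,"ty":1.5,"tz":9,"rx":-0.094,"ry":-0.89,"rz":0.08},
    {"tx":10.2,"ty":1.8,"tz":11.5,"rx":-0.094,"ry":-0.89,"rz":0.08},
  ],
)

```text
time: 12.82
position: [0.606, -0.2775, 0.2163]
tool_rot: [0.986, -0.111, -0.122, -0.032]
ft_force: [-0.2, -1.4, -1.1]
grip_width: 0.0462
```

Run:
```python
from plan import *
print(robot.get_obs()['q'].round(2))
delta(gpos(.1),Rg)
```

```text
[-0.57  0.71  1.11 -0.05  1.57  1.23]
t cm [0.05 0.22 0.2 ] r [-0.0283 -0.272   0.0279] rows 0.07207958568138466 2.1999345458974093
```

Request:
send_rows(
  deltas=[
    {"tx":0,"ty":0.2,"tz":0.2,"rx":-0.028,"ry":-0.255,"rz":0.028},
    {"tx":0,"ty":0.2,"tz":0.2,"rx":-0.028,"ry":-0.255,"rz":0.028},
    {"tx":0,"ty":0.2,"tz":0.2,"rx":-0.028,"ry":-0.255,"rz":0.028},
    {"tx":0,"ty":0.2,"tz":0.2,"rx":-0.028,"ry":-0.255,"rz":0.028},
  ],
)

```text
time: 13.15
position: [0.6036, -0.2784, 0.2105]
tool_rot: [0.961, -0.117, -0.248, -0.033]
ft_force: [-0.7, -0.4, -0.3]
grip_width: 0.0461
```

Run:
```python
from plan import *
import pickle
o=robot.get_obs();c=robot.camera('wrist');save('w6',c['color']);pickle.dump((o,c),open('w6.pkl','wb'))
print(robot.get_obs()['q'].round(2))
ms=robot.outline_of('rule_center','wrist');print([(x['xy'],x['p'],x['pixels'].sum()) for x in ms])
P=cloud(c,ms[0]['pixels'],o)-seat
B=np.c_[P@u,P@l,P@n];B=B[abs(B[:,2]-.007)<.01];print(np.percentile(B,[.5,50,99.5],axis=0).round(4))
r=cv2.minAreaRect((B[:,:2]*1000).astype(np.float32));print(np.round(cv2.boxPoints(r),1).tolist(),r[2])
delta(gpos(.05),Rg);delta(gpos(.0),Rg)
```

```text
[-0.54  0.84  0.92 -0.14  1.87  1.27]
[([311.5, 242.7], 0.62, np.int64(794))]
[[ 0.0044 -0.0178 -0.0028]
 [ 0.085  -0.0013  0.0018]
 [ 0.0869  0.0114  0.0068]]
[[-148.39999389648438, -27.200000762939453], [-144.39999389648438, -51.400001525878906], [90.5, -12.399999618530273], [86.5, 11.800000190734863]] 9.422592163085938
t cm [ 0.21 -0.06  4.97] r [-0.0026 -0.0231 -0.    ] rows 1.1933833015189754 0.18572047468613445
t cm [ 0.09 -0.05  9.97] r [-0.0026 -0.0231 -0.    ] rows 2.3910981051519618 0.18572047468613445
```

View pics/w6.png

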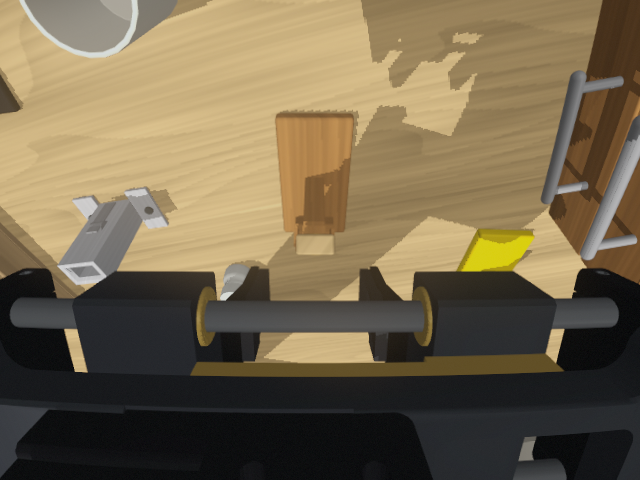

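Request:
send_rows(
  deltas=[
    {"tx":0.1,"ty":0,"tz":2.5,"rx":-0.002,"ry":-0.023,"rz":0},
    {"tx":0.1,"ty":0,"tz":5,"rx":-0.002,"ry":-0.023,"rz":0},
    {"tx":0.1,"ty":0,"tz":7.5,"rx":-0.002,"ry":-0.023,"rz":0},
    {"tx":0.1,"ty":0,"tz":9.8,"rx":-0.002,"ry":-0.023,"rz":0},
    {"tx":0.1,"ty":0,"tz":9.8,"rx":-0.002,"ry":-0.023,"rz":0},
  ],
)

```text
time: 13.67
position: [0.5533, -0.267, 0.1288]
tool_rot: [0.958, -0.119, -0.26, -0.033]
ft_force: [-0.0, 1.5, -1.1]
grip_width: 0.0458
```

Run:
```python
from plan import *
o=robot.get_obs();print(o['ft_force'])
delta(gpos(.0),Rg)
```

```text
[-0.04089172  1.51098727 -1.08152653]
t cm [ 0.38 -0.05 -0.08] r [-0.0033  0.006  -0.0012] rows 0.09375814867729883 0.05565384267218869
```

Request:
send_rows(
  deltas=[
    {"tx":0.25,"ty":0,"tz":-0.05,"rx":-0.003,"ry":0.005,"rz":0},
    {"tx":0.25,"ty":0,"tz":-0.05,"rx":-0.003,"ry":0.005,"rz":0},
  ],
)

```text
time: 13.83
position: [0.5616, -0.2703, 0.1315]
tool_rot: [0.96, -0.118, -0.252, -0.029]
ft_force: [-0.2, -0.7, 0.9]
grip_width: 0.0461
```

Request:
send_rows(
  deltas=[
    {"tx":0,"ty":0,"tz":0,"rx":0,"ry":0,"rz":0},
    {"tx":0,"ty":0,"tz":0,"rx":0,"ry":0,"rz":0},
    {"tx":0,"ty":0,"tz":0,"rx":0,"ry":0,"rz":0},
    {"tx":0,"ty":0,"tz":0,"rx":0,"ry":0,"rz":0},
  ],
  claw=1.5,
  squeeze=45,
)

```text
time: 14.17
position: [0.5608, -0.2694, 0.1292]
tool_rot: [0.959, -0.118, -0.254, -0.029]
ft_force: [0.2, 0.6, 0.8]
grip_width: 0.0269
```

Run:
```python
from path import *
o=robot.get_obs();print(o['ft_force'],o['grip_width'])
delta(gpos(.0),Rg)
R0=Ro.from_quat(o['tool_rot']).as_matrix()
# lift along u/up, then go to above case, rule upright
A=o['position']+.02*u+np.array([0,0,.10])
C=np.array([.538,-.015,.30])+Rc[:,2]*.019
trace([(o['position'],R0),(A,R0),(C,Rc),(C-[0,0,.147],Rc)],o['q'],5)
print(R0.T@u,A,C)
```

```text
[0.22450084 0.60803967 0.77144717] 0.02693562757107113
t cm [-0.28 -0.11  0.35] r [ 0.0034 -0.006  -0.0013] rows 0.11081779957664416 0.05629987970303937
[-0.55  0.85  1.09 -0.15  1.7   1.28] e 0.000 dq 0.04
[-0.55  0.83  1.07 -0.15  1.74  1.28] e 0.000 dq 0.04
[-0.55  0.81  1.04 -0.16  1.79  1.27] e 0.000 dq 0.04
[-0.55  0.79  1.01 -0.16  1.83  1.27] e 0.000 dq 0.05
[-0.55  0.78  0.98 -0.16  1.88  1.26] e 0.000 dq 0.05

[-0.51  0.65  1.17 -0.1   1.68  1.28] e 0.000 dq 0.20
[-0.46  0.53  1.33 -0.04  1.48  1.29] e 0.000 dq 0.20
[-0.41  0.42  1.49  0.    1.28  1.3 ] e 0.000 dq 0.20
[-0.34  0.33  1.63  0.04  1.08  1.32] e 0.000 dq 0.20
[-0.26  0.25  1.76  0.06  0.88  1.34] e 0.000 dq 0.20

[-0.26  0.28  1.8   0.07  0.8   1.34] e 0.000 dq 0.08
[-0.26  0.33  1.83  0.07  0.72  1.33] e 0.000 dq 0.08
[-0.26  0.37  1.87  0.08  0.64  1.32] e 0.000 dq 0.08
[-0.26  0.42  1.9   0.09  0.56  1.31] e 0.000 dq 0.08
[-0.26  0.48  1.92  0.11  0.48  1.29] e 0.000 dq 0.08

[ 0.26460382  0.00298829 -0.96435258] [ 0.57447952 -0.27285796  0.24333276] [ 0.54290558 -0.01534303  0.28164741]
```

Run:
```python
from plan import *
o=robot.get_obs();R0=Ro.from_quat(o['tool_rot']).as_matrix()
delta(o['position']+[0,0,.12],R0)
```

```text
t cm [ -5.94   0.04 -10.43] r [0. 0. 0.] rows 2.8776978417266186 0.0
```

Request:
send_rows(
  deltas=[
    {"tx":0,"ty":0,"tz":0,"rx":0,"ry":0,"rz":0},
    {"tx":-0.6,"ty":0,"tz":-1,"rx":0,"ry":0,"rz":0},
    {"tx":-2,"ty":0,"tz":-3.5,"rx":0,"ry":0,"rz":0},
    {"tx":-4,"ty":0,"tz":-7,"rx":0,"ry":0,"rz":0},
    {"tx":-5.9,"ty":0,"tz":-10.4,"rx":0,"ry":0,"rz":0},
  ],
)

```text
time: 14.58
position: [0.56, -0.2685, 0.249]
tool_rot: [0.959, -0.118, -0.256, -0.03]
ft_force: [0.5, -0.9, 0.1]
grip_width: 0.0255
```

Run:
```python
from plan import *
o=robot.get_obs();print(o['ft_force'],o['grip_width'])
C=np.array([.53,-.05,.31])+Rc[:,2]*.019
delta(C,Rc)
```

```text
[ 0.46909831 -0.8955177   0.124129  ] 0.025504360935030855
t cm [ -8.82 -20.56   0.1 ] r [-0.0208  0.7821 -0.1774] rows 5.364961120882121 6.419585554989453
```

Request:
send_rows(
  deltas=[
    {"tx":-8.8,"ty":-20.6,"tz":0,"rx":-0.02,"ry":0.782,"rz":-0.177},
    {"tx":-8.8,"ty":-20.6,"tz":0,"rx":-0.02,"ry":0.782,"rz":-0.177},
    {"tx":-8.8,"ty":-20.6,"tz":0,"rx":-0.02,"ry":0.782,"rz":-0.177},
    {"tx":-8.8,"ty":-20.6,"tz":0,"rx":-0.02,"ry":0.782,"rz":-0.177},
    {"tx":-8.8,"ty":-20.6,"tz":0,"rx":-0.02,"ry":0.782,"rz":-0.177},
  ],
)

```text
time: 15.0
position: [0.5377, -0.0641, 0.29]
tool_rot: [0.997, -0.054, 0.05, -0.002]
ft_force: [1.2, 0.6, -0.1]
grip_width: 0.0259
```

Run:
```python
from plan import *
o=robot.get_obs();print(o['q'].round(2))
C=np.array([.53,-.04,.31])+Rc[:,2]*.019
delta(C,Rc)
```

```text
[-0.34  0.3   1.63  0.04  1.12  1.32]
t cm [-0.51 -2.33 -0.19] r [-0.0035  0.162  -0.0386] rows 0.5748431224135381 1.3333163327664008
```

Request:
send_rows(
  deltas=[
    {"tx":-0.5,"ty":-1.5,"tz":-0.2,"rx":0,"ry":0.15,"rz":-0.037},
    {"tx":-0.5,"ty":-1.5,"tz":-0.2,"rx":0,"ry":0.15,"rz":-0.037},
    {"tx":-0.5,"ty":-1.5,"tz":-0.2,"rx":0,"ry":0.15,"rz":-0.037},
    {"tx":-0.5,"ty":-1.5,"tz":-0.2,"rx":0,"ry":0.15,"rz":-0.037},
    {"tx":-0.5,"ty":-1.5,"tz":-0.2,"rx":0,"ry":0.15,"rz":-0.037},
  ],
)

```text
time: 15.42
position: [0.5359, -0.0514, 0.2906]
tool_rot: [0.992, -0.036, 0.121, 0.003]
ft_force: [0.0, -0.5, -1.4]
grip_width: 0.026
```

Run:
```python
from plan import *
import pickle
o=robot.get_obs();c=robot.camera('wrist')
m=robot.tip_of('case_mouth','wrist');r=robot.outline_of('rule_center','wrist')
s=robot.camera('side');rs=robot.outline_of('rule_center','side')
t=robot.camera('top');rt=robot.outline_of('rule_center','top')
pickle.dump((o,c,s,t,r,rs,rt,m),open('w7.pkl','wb'))
print(m,[(x['xy'],x['p']) for x in r+rs+rt])
print(o['position'])
save('w7',c['color']);save('s7',cv2.resize(s['color'][150:350,230:480],None,fx=3,fy=3,interpolation=cv2.INTER_CUBIC))
def ax(P,nm):
    P=P[(P[:,2]>.12)&(P[:,2]<.36)]
    if len(P)<30: return
    m=np.median(P,0);P=P[np.linalg.norm(P-m,axis=1)<.12];m=P.mean(0);V=np.linalg.svd(P-m)[2];v=V[0]*np.sign(V[0][2]);print(nm,len(P),'axis',v.round(4),'mean',m.round(4),'lowz',np.percentile(P[:,2],[1,99]),'nrm',V[2].round(3))
if r: ax(cloud(c,r[0]['pixels'],o),'wrist')
if rs: ax(cloud(s,rs[0]['pixels']),'side')
if rt: ax(cloud(t,rt[0]['pixels']),'top')
```

```text
[{'xy': [282.1, 258.0], 'p': 0.96}] [([313.3, 286.9], 0.73), ([317.4, 217.9], 0.86)]
[ 0.53590954 -0.05135417  0.290647  ]
wrist 1581 axis [ 0.0235 -0.0166  0.9996] mean [ 0.5368 -0.0516  0.2842] lowz [0.18407437 0.32836296] nrm [ 0.997 -0.069 -0.025]
side 404 axis [ 0.0242 -0.0177  0.9995] mean [ 0.5262 -0.0429  0.2248] lowz [0.1611211  0.28788214] nrm [ 0.884 -0.467 -0.03 ]
```

View pics/w7.png

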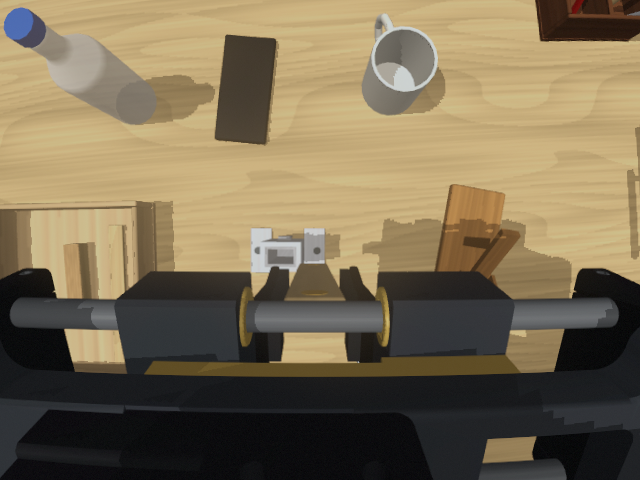

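View pics/s7.png

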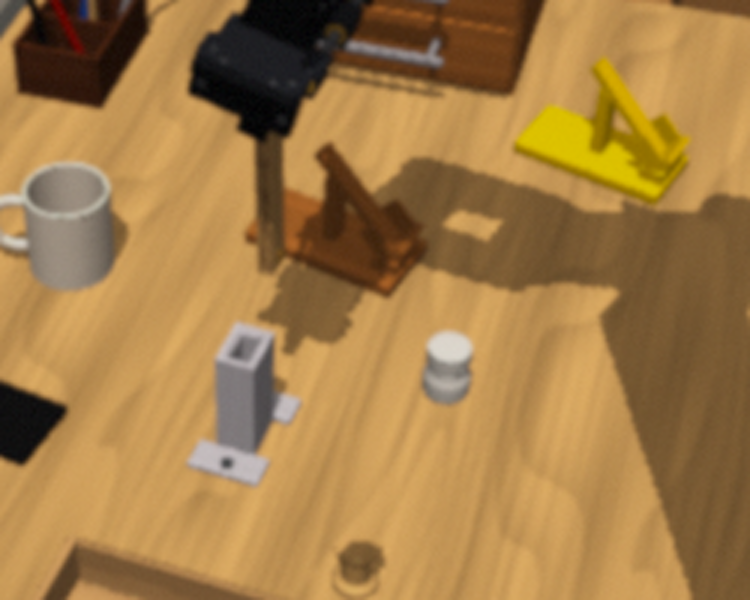

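Run:
```python
from plan import *
import pickle
o,c,s,t,r,rs,rt,m=pickle.load(open('w7.pkl','rb'))
R0=Ro.from_quat(o['tool_rot']).as_matrix()
print('resid',(Ro.from_matrix(R0).inv()*Ro.from_matrix(Rc)).as_rotvec(), 'ytool',R0[:,1],'hc yaw of y', np.degrees(np.arctan2(R0[0,1],-R0[1,1])))
full=np.ones((480,640),bool)
t0=dict(np.load('top0.npz'))
for nm,cc,oo in [('wrist',c,o),('side',s,None),('top0',t0,None)]:
    A=cloud(cc,full,oo);k=(abs(A[:,0]-.538)<.03)&(abs(A[:,1]+.015)<.035)&(A[:,2]>.094)&(A[:,2]<.106)
    P=A[k];rr=cv2.minAreaRect((P[:,:2]*1000).astype(np.float32));print(nm,k.sum(),rr,np.median(P[:,2]),P[:,:2].min(0),P[:,:2].max(0))
# network mouth ray intersect z=.1
K=c['intrinsics'];uv=cv2.undistortPoints(np.array([[m[0]['xy']]]),K,np.array(c['distortion']))[0,0]
T=c['tool_from_camera'];d=R0@T[:3,:3]@np.array([uv[0],uv[1],1]);p0=R0@T[:3,3]+o['position'];print('net mouth',p0+d*(.1-p0[2])/d[2])
# rule in tool frame
for nm,cc,oo,mm in [('wrist',c,o,r[0]['pixels']),('side',s,None,r and rs and rs[0]['pixels'])]:
    P=cloud(cc,mm,oo);P=P[(P[:,2]>.15)&(P[:,2]<.3)&(abs(P[:,0]-.53)<.03)&(abs(P[:,1]+.05)<.04)]
    for z0 in np.arange(.16,.30,.02):
        q=P[abs(P[:,2]-z0)<.01]
        if len(q)>8: print(nm,round(z0,2),len(q),np.percentile(q[:,0],[3,97]).round(4),np.percentile(q[:,1],[3,97]).round(4))
crop=lambda im,x0,x1,y0,y1,f:cv2.resize(im[y0:y1,x0:x1],None,fx=f,fy=f,interpolation=cv2.INTER_CUBIC)
save('w7c',crop(c['color'],230,370,210,310,5))
```

```text
resid [-0.0028929   0.0184407  -0.00328215] ytool [-0.07220485 -0.99738325 -0.00362127] hc yaw of y -4.140663842468551
wrist 780 ((536.7127685546875, -14.967304229736328), (43.26045227050781, 32.14840316772461), 85.56257629394531) 0.10044860117915129 [ 0.51955139 -0.03765256] [0.55429946 0.00752041]
side 187 ((536.4680786132812, -14.213083267211914), (48.52421569824219, 33.53725814819336), 86.61495971679688) 0.10044063164034238 [ 0.51870567 -0.03902248] [0.55408148 0.01061004]
top0 165 ((537.550048828125, -15.335500717163086), (43.758514404296875, 32.319488525390625), 85.8941650390625) 0.09950703030693218 [ 0.5207283  -0.03750938] [0.55445391 0.00642846]
net mouth [ 0.53439428 -0.01711112  0.1       ]
wrist 0.16 25 [0.5332 0.5346] [-0.0598 -0.0399]
wrist 0.18 56 [0.5334 0.5351] [-0.0612 -0.0396]
wrist 0.2 84 [0.5339 0.5355] [-0.0615 -0.0391]
wrist 0.22 80 [0.5345 0.5361] [-0.0612 -0.0393]
wrist 0.24 136 [0.5348 0.5366] [-0.0618 -0.0398]
wrist 0.26 156 [0.5355 0.5371] [-0.0621 -0.0398]
wrist 0.28 217 [0.5359 0.5376] [-0.0625 -0.0402]
side 0.16 31 [0.519  0.5342] [-0.0561 -0.0344]
side 0.18 61 [0.5195 0.5333] [-0.0567 -0.0343]
side 0.2 60 [0.5197 0.5345] [-0.0547 -0.0355]
side 0.22 62 [0.5208 0.534 ] [-0.0592 -0.0358]
side 0.24 64 [0.521 0.534] [-0.06   -0.0367]
side 0.26 76 [0.5216 0.5367] [-0.0596 -0.0367]
side 0.28 49 [0.5227 0.5364] [-0.0544 -0.0375]
```

View pics/w7c.png

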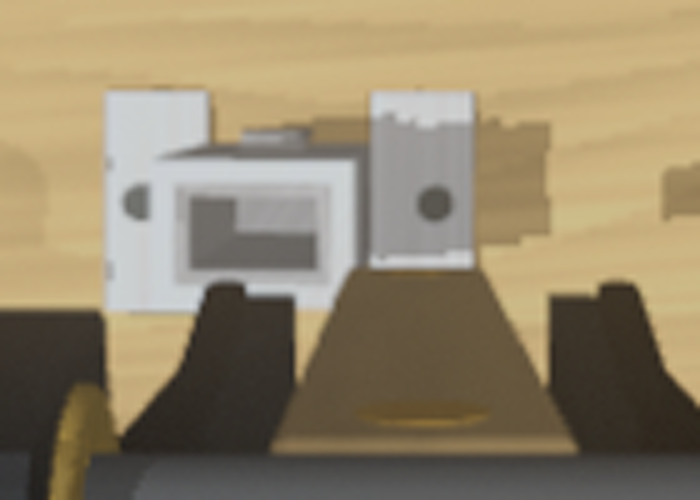

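Run:
```python
from plan import *
import pickle,json
o7=pickle.load(open('w7.pkl','rb'))[0]
R0=Ro.from_quat(o7['tool_rot'])
Rins=(R0*Ro.from_rotvec([-.008,.0245,-.003])).as_matrix()
np.savez('ins.npz',R=Rins,p=o7['position']+[.0062,.0362,0])
o=robot.get_obs();print(o['position'])
delta(o7['position']+[.0062,.0362,-.01],Rins,o)
```

```text
[ 0.53482111 -0.05080093  0.28939758]
t cm [ 0.24 -3.6   0.98] r [-0.009   0.0267 -0.0031] rows 0.8974035472145645 0.22692567833259558
```

Request:
send_rows(
  deltas=[
    {"tx":0.2,"ty":-2,"tz":0.5,"rx":-0.009,"ry":0.027,"rz":-0.003},
    {"tx":0.3,"ty":-3.6,"tz":1,"rx":-0.009,"ry":0.027,"rz":-0.003},
    {"tx":0.3,"ty":-3.6,"tz":1,"rx":-0.009,"ry":0.027,"rz":-0.003},
    {"tx":0.3,"ty":-3.6,"tz":1,"rx":-0.009,"ry":0.027,"rz":-0.003},
    {"tx":0.3,"ty":-3.6,"tz":1,"rx":-0.009,"ry":0.027,"rz":-0.003},
  ],
)

```text
time: 16.18
position: [0.5426, -0.0152, 0.2811]
tool_rot: [0.99, -0.035, 0.134, 0.007]
ft_force: [-0.2, 0.0, -1.1]
grip_width: 0.0251
```

```bash
cat > look.py <<'E'
from plan import *
import pickle,sys
def look(tag):
    robot.camera('wrist');robot.camera('wrist')
    o=robot.get_obs();c=robot.camera('wrist');s=robot.camera('side')
    pickle.dump((o,c,s),open(tag+'.pkl','wb'))
    I=np.load('ins.npz');print(o['position'],o['ft_force']);delta(I['p']+[0,0,-.01],I['R'],o)
    save(tag+'c',cv2.resize(c['color'][200:320,220:420],None,fx=4,fy=4,interpolation=cv2.INTER_CUBIC))
    save(tag+'s',cv2.resize(s['color'][190:330,250:400],None,fx=4,fy=4,interpolation=cv2.INTER_CUBIC))
    x0,y0=o['position'][:2]
    for nm,cc,oo in [('wrist',c,o),('side',s,None)]:
        A=cloud(cc,np.ones((480,640),bool),oo)
        M=A[(abs(A[:,0]-.537)<.03)&(abs(A[:,1]+.015)<.035)&(A[:,2]>.094)&(A[:,2]<.106)]
        if len(M)>20:
            rr=cv2.minAreaRect((M[:,:2]*1000).astype(np.float32));print(nm,'mouth',len(M),np.round(rr[0],1),np.round(rr[1],1),round(rr[2],1))
        P=A[(abs(A[:,0]-x0)<.03)&(abs(A[:,1]-y0)<.03)]
        for z0 in [.115,.13,.145,.16,.18,.20,.22,.24,.26]:
            q=P[abs(P[:,2]-z0)<.008]
            if len(q)>8: print(nm,z0,len(q),'x',np.percentile(q[:,0],[3,50,97]).round(4),'y',np.percentile(q[:,1],[1,99]).round(4))
E
python3 -c "
from look import *
look('w8')"
```

```text
[ 0.54265273 -0.01550693  0.28126565] [-0.24505069 -0.0359677  -0.6847368 ]
t cm [-0.07 -0.03  0.04] r [ 0.0006 -0.0017  0.    ] rows 0.02147880630768243 0.014569400865219854
wrist mouth 536 [537.2 -14.5] [43.1 31.5] 85.9
wrist 0.16 54 x [0.5429 0.5439 0.5445] y [-0.0272 -0.0045]
wrist 0.18 59 x [0.5427 0.5438 0.5445] y [-0.0277 -0.0038]
wrist 0.2 74 x [0.5428 0.5439 0.5446] y [-0.0276 -0.0038]
wrist 0.22 95 x [0.5429 0.5438 0.5445] y [-0.0276 -0.0042]
wrist 0.24 114 x [0.543  0.5438 0.5445] y [-0.0276 -0.0037]
wrist 0.26 143 x [0.5429 0.5438 0.5445] y [-0.0277 -0.0039]
side mouth 184 [536.6 -15.7] [51.7 35.1] 80.9
side 0.145 9 x [0.5304 0.5345 0.544 ] y [-0.0203 -0.004 ]
side 0.16 50 x [0.5288 0.5323 0.5447] y [-0.0277 -0.0013]
side 0.18 55 x [0.5289 0.5326 0.5441] y [-0.0283 -0.0011]
side 0.2 52 x [0.5295 0.5342 0.5438] y [-0.0277  0.0004]
side 0.22 55 x [0.5291 0.5343 0.5436] y [-0.026  -0.0015]
side 0.24 58 x [0.529  0.5326 0.5435] y [-0.0283  0.0006]
side 0.26 57 x [0.5291 0.5338 0.5432] y [-0.0254 -0.0005]
```

View pics/w8c.png

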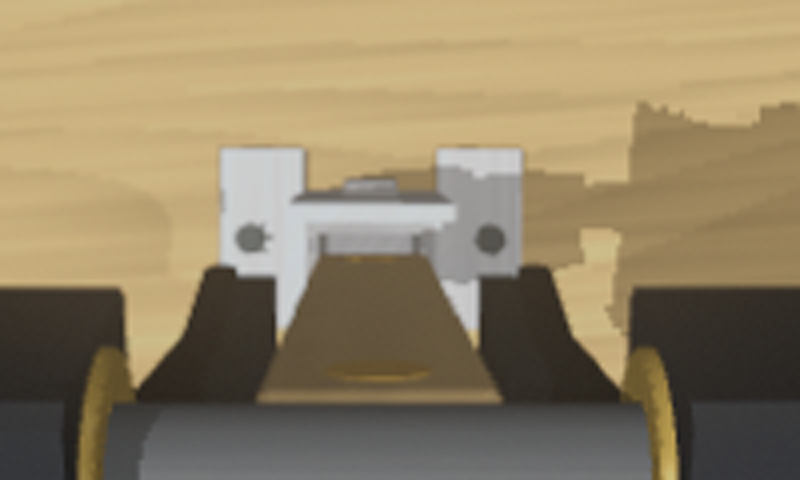

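View pics/w8s.png

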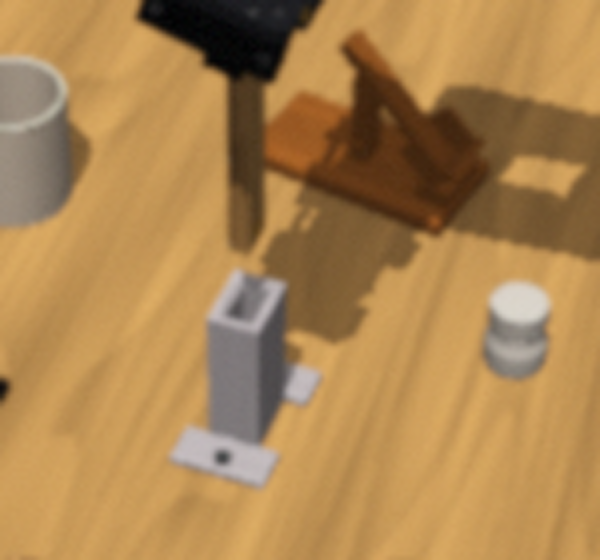

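Run:
```python
from plan import *
I=np.load('ins.npz')
for dz in [-.055,-.085]: delta(I['p']+[0.0003,.0004,dz],I['R'])
```

```text
t cm [-1.23 -0.1   4.39] r [ 0.0005 -0.0017 -0.0003] rows 1.0940786843782344 0.01449255815037414
t cm [-2.03 -0.11  7.28] r [ 0.0005 -0.0017 -0.0003] rows 1.8134450092566203 0.01449255815037414
```

Request:
send_rows(
  deltas=[
    {"tx":-0.6,"ty":-0.1,"tz":2,"rx":0,"ry":-0.001,"rz":0},
    {"tx":-1.1,"ty":-0.1,"tz":3.8,"rx":0,"ry":-0.001,"rz":0},
    {"tx":-1.35,"ty":-0.1,"tz":4.8,"rx":0,"ry":-0.001,"rz":0},
    {"tx":-1.5,"ty":-0.1,"tz":5.4,"rx":0,"ry":-0.001,"rz":0},
    {"tx":-1.5,"ty":-0.1,"tz":5.4,"rx":0,"ry":-0.001,"rz":0},
  ],
)

```text
time: 16.8
position: [0.5493, -0.0153, 0.2305]
tool_rot: [0.989, -0.036, 0.142, 0.008]
ft_force: [0.3, 2.7, 16.5]
grip_width: 0.0255
```

```bash
python3 -c "
from look import *
look('w9')
I=np.load('ins.npz')
for dz in [-.085,-.095]: delta(I['p']+[0.0003,.0004,dz],I['R'])"
```

```text
[ 0.54903254 -0.01528233  0.23064146] [ 2.25750394  2.80368698 15.1322985 ]
t cm [ 0.75  0.07 -4.99] r [ 0.0011 -0.018  -0.0022] rows 1.2106153798137134 0.14506893073194524
wrist mouth 652 [542.1 -15.4] [43.2 21.4] 85.7
wrist 0.115 26 x [0.5415 0.5429 0.5433] y [-0.0247 -0.0036]
wrist 0.13 29 x [0.5425 0.5435 0.5443] y [-0.0259 -0.0035]
wrist 0.145 31 x [0.5434 0.5445 0.5454] y [-0.026  -0.0034]
wrist 0.16 35 x [0.5443 0.5453 0.5462] y [-0.0266 -0.0029]
wrist 0.18 67 x [0.5452 0.5464 0.5476] y [-0.0263 -0.0039]
wrist 0.2 77 x [0.5465 0.5477 0.5487] y [-0.0264 -0.0037]
wrist 0.22 87 x [0.5476 0.5487 0.5498] y [-0.0272 -0.0039]
wrist 0.24 618 x [0.5491 0.5558 0.5602] y [-0.0378  0.0047]
wrist 0.26 1050 x [0.5474 0.5512 0.5549] y [-0.039   0.0069]
side mouth 143 [537.2 -14.7] [47.7 34.2] 86.6
side 0.115 50 x [0.5279 0.5305 0.5415] y [-0.0252  0.0001]
side 0.13 50 x [0.5282 0.5324 0.5443] y [-0.0239  0.0008]
side 0.145 51 x [0.5287 0.5322 0.5436] y [-0.0266  0.0009]
side 0.16 53 x [0.5306 0.5335 0.5454] y [-0.0254 -0.0001]
side 0.18 53 x [0.5317 0.5342 0.5465] y [-0.0275 -0.0001]
side 0.2 56 x [0.533  0.5373 0.548 ] y [-0.0237  0.0003]
side 0.22 32 x [0.5347 0.5407 0.5476] y [-0.0098  0.0002]
side 0.24 12 x [0.5405 0.5497 0.5605] y [0.002  0.0075]
t cm [-1.34 -0.01  2.22] r [ 0.0012 -0.0181 -0.0021] rows 0.6215243620935053 0.14590086565219987
t cm [-1.62 -0.02  3.18] r [ 0.0012 -0.0181 -0.0021] rows 0.8555919697576406 0.14590086565219987
```

View pics/w9c.png

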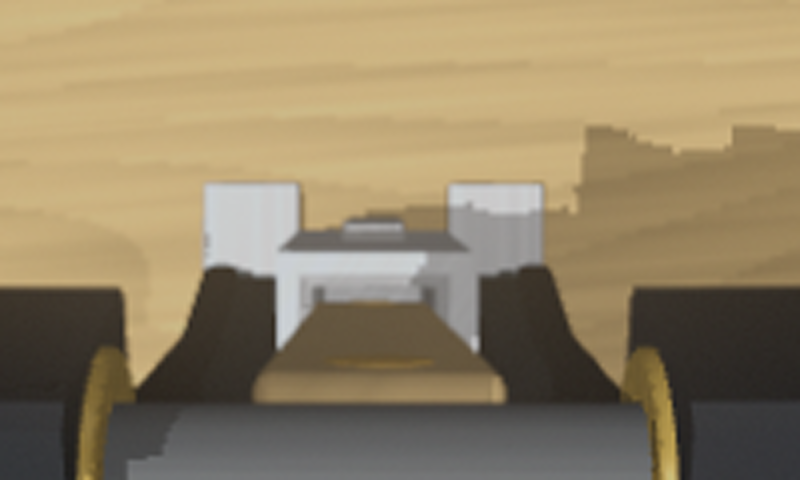

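View pics/w9s.png

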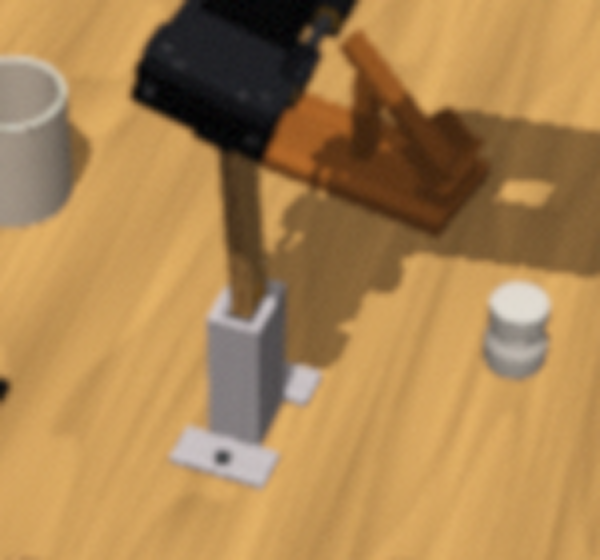

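Run:
```python
from plan import *
I=np.load('ins.npz')
delta(I['p']+[0.0003,.0004,-.045],I['R'])
```

```text
t cm [-0.21  0.01 -1.62] r [ 0.0012 -0.0181 -0.0021] rows 0.39175400190261683 0.14590086565219987
```

Request:
send_rows(
  deltas=[
    {"tx":0.3,"ty":0,"tz":-1,"rx":0,"ry":0,"rz":0},
    {"tx":0.55,"ty":0,"tz":-2,"rx":0,"ry":0,"rz":0},
    {"tx":0.55,"ty":0,"tz":-2,"rx":0,"ry":0,"rz":0},
    {"tx":0.55,"ty":0,"tz":-2,"rx":0,"ry":0,"rz":0},
  ],
)

```text
time: 17.33
position: [0.5427, -0.0144, 0.2463]
tool_rot: [0.99, -0.035, 0.134, 0.008]
ft_force: [0.4, 0.4, -1.5]
grip_width: 0.0257
```

```bash
python3 -c "
from look import *
look('wA')
I=np.load('ins.npz')
for dz in [-.045]: delta(I['p']+[0.0003,.0004,dz],I['R'])"
```

```text
[ 0.5418146  -0.01408506  0.24509738] [ 0.67505538 -1.13961633 -0.36087937]
t cm [ 0.97  0.12 -3.42] r [0.     0.001  0.0002] rows 0.8529237290417472 0.0077926101052989945
wrist mouth 777 [537.  -14.4] [43.4 31.8] 86.0
wrist 0.13 28 x [0.5322 0.5335 0.5344] y [-0.0251 -0.0022]
wrist 0.145 30 x [0.5336 0.5347 0.5356] y [-0.0253 -0.0022]
wrist 0.16 32 x [0.5349 0.5358 0.5368] y [-0.0255 -0.0021]
wrist 0.18 35 x [0.536  0.537  0.5379] y [-0.0257 -0.0026]
wrist 0.2 40 x [0.5374 0.5389 0.5396] y [-0.0263 -0.0024]
wrist 0.22 59 x [0.5393 0.5401 0.5412] y [-0.0261 -0.0021]
wrist 0.24 92 x [0.5405 0.5418 0.5428] y [-0.0272 -0.0021]
wrist 0.26 692 x [0.5426 0.5477 0.5522] y [-0.0366  0.006 ]
side mouth 148 [536.5 -14.7] [48.3 33. ] 86.2
side 0.115 18 x [0.5179 0.5229 0.5322] y [-0.0215  0.0013]
side 0.13 52 x [0.5185 0.5212 0.5332] y [-0.0241  0.0025]
side 0.145 54 x [0.5192 0.5226 0.5341] y [-0.0265  0.0016]
side 0.16 53 x [0.521  0.524  0.5341] y [-0.0244  0.0012]
side 0.18 51 x [0.5221 0.5263 0.5364] y [-0.0244 -0.0001]
side 0.2 57 x [0.5237 0.5268 0.5386] y [-0.024   0.0008]
side 0.22 54 x [0.525  0.5296 0.5404] y [-0.0203  0.0011]
side 0.24 21 x [0.5287 0.5342 0.5416] y [-0.0075  0.0075]
t cm [ 0.09  0.07 -0.06] r [-0.0002  0.0016  0.0002] rows 0.03236935396292533 0.012949751436480795
```

View pics/wAs.png

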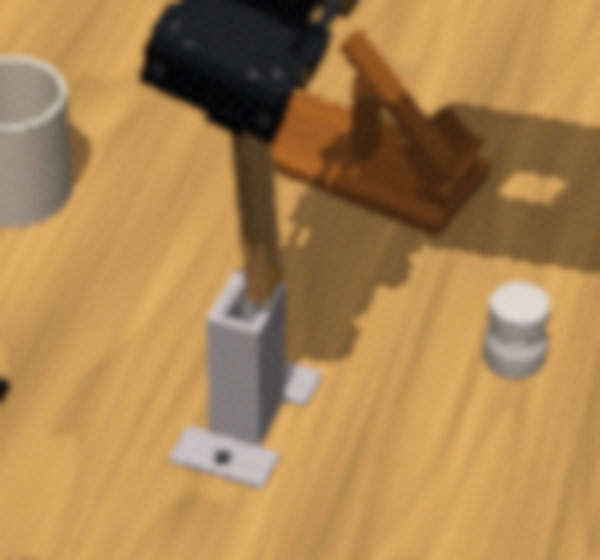

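Run:
```python
from plan import *
o=robot.get_obs();R0=Ro.from_quat(o['tool_rot'])
R=(R0*Ro.from_rotvec([0,.0755,0])).as_matrix();pp=o['position']+[.0018,-.001,.004]
np.savez('ins.npz',R=R,p=pp+[0,0,.01]);delta(pp,R,o)
```

```text
t cm [ 0.29  0.09 -0.34] r [ 0.      0.0755 -0.    ] rows 0.10788702042400025 0.604166390116999
```

Request:
send_rows(
  deltas=[
    {"tx":0.15,"ty":0.09,"tz":-0.34,"rx":0,"ry":0.04,"rz":0},
    {"tx":0.3,"ty":0.09,"tz":-0.34,"rx":0,"ry":0.0755,"rz":0},
    {"tx":0.3,"ty":0.09,"tz":-0.34,"rx":0,"ry":0.0755,"rz":0},
    {"tx":0.3,"ty":0.09,"tz":-0.34,"rx":0,"ry":0.0755,"rz":0},
  ],
)

```text
time: 17.87
position: [0.5434, -0.0148, 0.249]
tool_rot: [0.985, -0.035, 0.17, 0.008]
ft_force: [0.4, -0.1, -0.8]
grip_width: 0.0255
```

```bash
python3 -c "
from look import *
look('wB')"
```

```text
[ 0.54439845 -0.01502396  0.24958004] [ 0.35953654  1.1170681  -0.08735451]
t cm [-0.11 -0.    0.04] r [ 0.0002 -0.0011  0.0003] rows 0.028211790898294183 0.008929977132758893
wrist mouth 530 [543.2 -15.3] [43.1 19. ] 86.1
wrist 0.13 28 x [0.5438 0.5448 0.5455] y [-0.0267 -0.0038]
wrist 0.145 20 x [0.5437 0.5444 0.5454] y [-0.0269 -0.0037]
wrist 0.16 38 x [0.5439 0.5448 0.5455] y [-0.0269 -0.0035]
wrist 0.18 34 x [0.5434 0.5447 0.5455] y [-0.0274 -0.0043]
wrist 0.2 71 x [0.5438 0.5447 0.5456] y [-0.0276 -0.0043]
wrist 0.22 79 x [0.5437 0.5447 0.5455] y [-0.0277 -0.0032]
wrist 0.24 96 x [0.5437 0.5446 0.5455] y [-0.0278 -0.0039]
wrist 0.26 680 x [0.544  0.5502 0.5551] y [-0.0375  0.0052]
side mouth 154 [537.1 -15. ] [47.1 33.5] 84.3
side 0.13 46 x [0.5305 0.534  0.5446] y [-0.0233  0.0005]
side 0.145 48 x [0.5306 0.5337 0.5432] y [-0.0239 -0.0008]
side 0.16 47 x [0.5306 0.5344 0.5438] y [-0.0234 -0.0005]
side 0.18 51 x [0.5304 0.5342 0.5435] y [-0.0236  0.0006]
side 0.2 50 x [0.53   0.5339 0.5435] y [-0.0277  0.    ]
side 0.22 51 x [0.5301 0.5337 0.5455] y [-0.0229  0.0003]
side 0.24 26 x [0.531  0.5366 0.5448] y [-0.01    0.0002]
side 0.26 11 x [0.5345 0.5478 0.5552] y [0.0019 0.0098]
```

View pics/wBs.png

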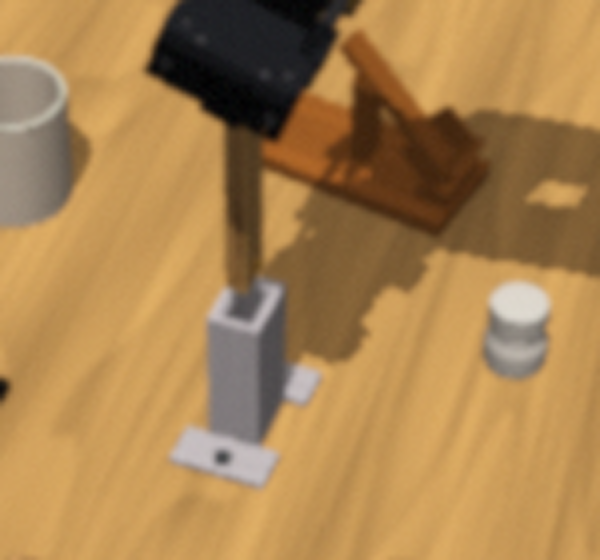

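View pics/wBc.png

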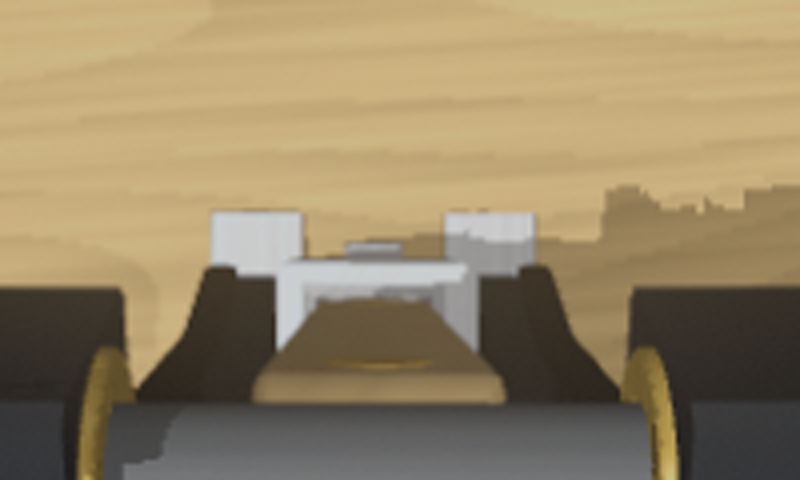

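Run:
```python
from plan import *
I=np.load('ins.npz');p0=I['p']+[-.0011+.0000,-.0004,-.01]
o=robot.get_obs();R=I['R']
np.savez('ins2.npz',R=R,p=np.array([.5438,-.0155,.2496]))
print('down per cm in tool',(np.array([0,0,-1.])@R).round(3),'x',R[0].round(3))
delta([.5438,-.0155,.2496-.020],R,o)
```

```text
down per cm in tool [-0.335 -0.005  0.942] x [ 0.94  -0.071  0.334]
t cm [-0.75  0.04  1.87] r [ 0.0002 -0.0016  0.0005] rows 0.4830660406518545 0.01313080270663117
```

Request:
send_rows(
  deltas=[
    {"tx":-0.25,"ty":0.04,"tz":0.5,"rx":0,"ry":0,"rz":0},
    {"tx":-0.4,"ty":0.04,"tz":0.9,"rx":0,"ry":0,"rz":0},
    {"tx":-0.57,"ty":0.04,"tz":1.4,"rx":0,"ry":0,"rz":0},
    {"tx":-0.75,"ty":0.04,"tz":1.87,"rx":0,"ry":0,"rz":0},
    {"tx":-0.75,"ty":0.04,"tz":1.87,"rx":0,"ry":0,"rz":0},
  ],
)

```text
time: 18.48
position: [0.5426, -0.0152, 0.2281]
tool_rot: [0.985, -0.035, 0.169, 0.008]
ft_force: [0.1, -0.7, -1.0]
grip_width: 0.0257
```

Run:
```python
from plan import *
I=np.load('ins2.npz');o=robot.get_obs();print(o['position'],o['ft_force'],o['moment'])
delta(I['p']+[0,0,-.02],I['R'],o)
```

```text
[ 0.54256042 -0.01520093  0.22806298] [ 0.11013051 -0.71573581 -0.99785429] [ 0.06303139  0.21928579 -0.01629504]
t cm [ 0.17  0.02 -0.1 ] r [-0.0003  0.001   0.0002] rows 0.047892221876460264 0.00877689545994493
```

Request:
send_rows(
  deltas=[
    {"tx":0,"ty":0.02,"tz":0.25,"rx":0,"ry":0,"rz":0},
    {"tx":-0.1,"ty":0.02,"tz":0.6,"rx":0,"ry":0,"rz":0},
    {"tx":-0.25,"ty":0.02,"tz":0.94,"rx":0,"ry":0,"rz":0},
    {"tx":-0.25,"ty":0.02,"tz":0.94,"rx":0,"ry":0,"rz":0},
  ],
)

```text
time: 18.82
position: [0.5437, -0.0156, 0.2191]
tool_rot: [0.985, -0.035, 0.17, 0.008]
ft_force: [0.2, -0.5, -2.0]
grip_width: 0.0256
```

```bash
python3 -c "
from look import *
look('wC')
I=np.load('ins2.npz');o=robot.get_obs();print(o['moment'])
delta(I['p']+[0,0,-.03],I['R'],o)
"
```

```text
[ 0.54422857 -0.01569709  0.21979504] [-1.06945168 -0.30969577 -1.87700647]
t cm [ 0.91 -0.05 -2.76] r [ 0.0002 -0.0017  0.0003] rows 0.6960195832839026 0.014007535034389389
wrist mouth 591 [543.7 -15.4] [43.3 17.4] 86.2
wrist 0.115 24 x [0.5436 0.5444 0.5451] y [-0.0276 -0.005 ]
wrist 0.13 32 x [0.5437 0.5446 0.5454] y [-0.0276 -0.0041]
wrist 0.145 55 x [0.5438 0.5447 0.5454] y [-0.0274 -0.0048]
wrist 0.16 47 x [0.5434 0.5447 0.5454] y [-0.0282 -0.0049]
wrist 0.18 75 x [0.5436 0.5445 0.5454] y [-0.0283 -0.004 ]
wrist 0.2 84 x [0.5435 0.5445 0.5453] y [-0.0285 -0.0046]
wrist 0.22 258 x [0.5437 0.548  0.5556] y [-0.0379  0.0041]
wrist 0.24 787 x [0.5437 0.5472 0.5522] y [-0.038   0.0046]
wrist 0.26 1799 x [0.519  0.5409 0.5452] y [-0.0392  0.0069]
side mouth 159 [536.5 -14.8] [49.8 33.4] 84.6
side 0.115 42 x [0.5305 0.5344 0.5442] y [-0.025  -0.0006]
side 0.13 46 x [0.5306 0.5342 0.5448] y [-0.0238 -0.0014]
side 0.145 45 x [0.5307 0.5349 0.5444] y [-0.0232 -0.0022]
side 0.16 45 x [0.53   0.5343 0.544 ] y [-0.0222 -0.0011]
side 0.18 46 x [0.5303 0.5343 0.5438] y [-0.023  -0.0004]
side 0.2 40 x [0.5311 0.5369 0.5436] y [-0.0169 -0.0007]
side 0.22 10 x [0.5324 0.5431 0.5519] y [-0.0027  0.0098]
[0.00314614 0.31952788 0.06495862]
t cm [-0.06 -0.02  0.03] r [ 0.0002 -0.002   0.0004] rows 0.016637025738215093 0.016338969488111053
```

View pics/wCs.png

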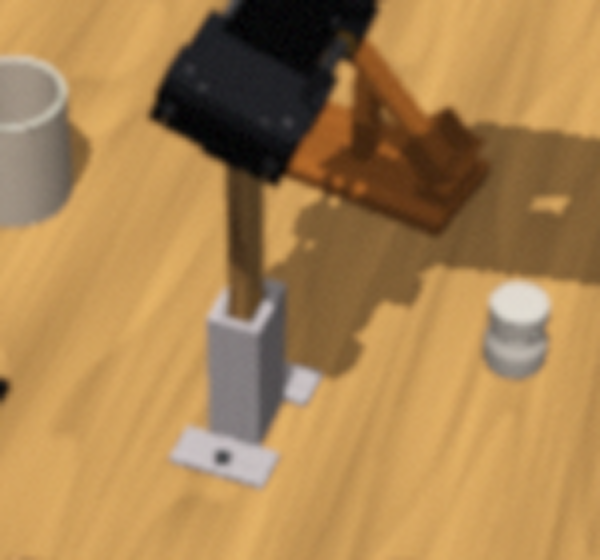

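View pics/wCc.png

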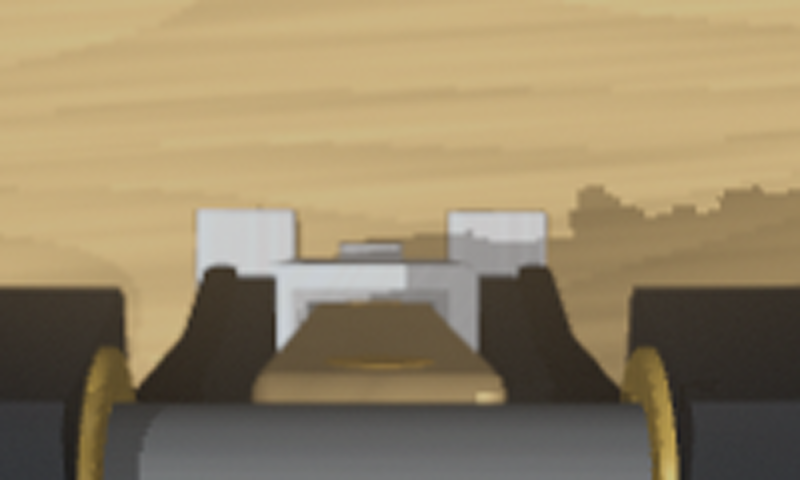

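Request:
send_rows(
  deltas=[
    {"tx":-0.33,"ty":0,"tz":0.75,"rx":0,"ry":0,"rz":0},
    {"tx":-0.55,"ty":0,"tz":1.4,"rx":0,"ry":0,"rz":0},
    {"tx":-0.8,"ty":0,"tz":2.1,"rx":0,"ry":0,"rz":0},
    {"tx":-1.06,"ty":0,"tz":2.83,"rx":0,"ry":0,"rz":0},
    {"tx":-1.06,"ty":0,"tz":2.83,"rx":0,"ry":0,"rz":0},
  ],
)

```text
time: 19.43
position: [0.5426, -0.0156, 0.1876]
tool_rot: [0.985, -0.035, 0.169, 0.008]
ft_force: [-0.1, -0.7, -1.2]
grip_width: 0.0259
```

Run:
```python
from plan import *
I=np.load('ins2.npz');o=robot.get_obs();print(o['position'],o['ft_force'],o['moment'],o['q'].round(2))
delta(I['p']+[0,0,-.06],I['R'],o)
```

```text
[ 0.5426273  -0.015587    0.18756847] [-0.08899951 -0.66465601 -1.20067041] [0.06215423 0.24358486 0.02272609] [-0.27  0.37  1.93  0.13  0.51  1.27]
t cm [ 0.18 -0.02 -0.15] r [-0.0004  0.0019 -0.    ] rows 0.056290751338996886 0.015482684805886382
```

Request:
send_rows(
  deltas=[
    {"tx":-0.05,"ty":0,"tz":0.5,"rx":0,"ry":0,"rz":0},
    {"tx":-0.2,"ty":0,"tz":0.9,"rx":0,"ry":0,"rz":0},
    {"tx":-0.4,"ty":0,"tz":1.4,"rx":0,"ry":0,"rz":0},
    {"tx":-0.57,"ty":0,"tz":1.88,"rx":0,"ry":0,"rz":0},
    {"tx":-0.57,"ty":0,"tz":1.88,"rx":0,"ry":0,"rz":0},
  ],
)

```text
time: 19.85
position: [0.5435, -0.0157, 0.1686]
tool_rot: [0.985, -0.034, 0.169, 0.008]
ft_force: [-0.7, -0.3, -2.9]
grip_width: 0.0252
```

Run:
```python
from plan import *
I=np.load('ins2.npz');o=robot.get_obs();print(o['position'],o['ft_force'],o['moment'],o['q'].round(2))
delta(I['p']+[0,0,-.08],I['R'],o)
```

```text
[ 0.54350504 -0.01568441  0.16862546] [-0.74859727 -0.32671265 -2.91481695] [ 0.10255289  0.76155284 -0.01381837] [-0.27  0.41  1.95  0.14  0.45  1.25]
t cm [ 0.06 -0.02 -0.08] r [-0.0004  0.0013  0.0002] rows 0.024814590243088346 0.011296596402012879
```

Request:
send_rows(
  deltas=[
    {"tx":-0.15,"ty":0,"tz":0.5,"rx":0,"ry":0,"rz":0},
    {"tx":-0.3,"ty":0,"tz":0.95,"rx":0,"ry":0,"rz":0},
    {"tx":-0.47,"ty":0,"tz":1.4,"rx":0,"ry":0,"rz":0},
    {"tx":-0.64,"ty":0,"tz":1.88,"rx":0,"ry":0,"rz":0},
    {"tx":-0.64,"ty":0,"tz":1.88,"rx":0,"ry":0,"rz":0},
  ],
)

```text
time: 20.27
position: [0.5439, -0.0158, 0.1487]
tool_rot: [0.985, -0.035, 0.169, 0.008]
ft_force: [-2.6, -0.5, -3.6]
grip_width: 0.0257
```

```bash
python3 -c "
from look import *
look('wD')
I=np.load('ins2.npz');o=robot.get_obs();print(o['moment'])
delta(I['p']+[0,0,-.1],I['R'],o)
"
```

```text
[ 0.54409634 -0.01585126  0.14925922] [-3.65747266  0.04408638 -2.28083216]
t cm [ 3.27 -0.04 -9.4 ] r [-0.0004  0.0009  0.0003] rows 2.387229446338082 0.008171428968189204
wrist mouth 709 [546.2 -15.6] [43.2 13.1] 85.4
wrist 0.115 41 x [0.5426 0.5438 0.5446] y [-0.0283 -0.0042]
wrist 0.13 82 x [0.5431 0.544  0.5448] y [-0.0275 -0.0041]
wrist 0.145 94 x [0.5434 0.5442 0.5524] y [-0.0339 -0.0029]
wrist 0.16 680 x [0.5436 0.55   0.5548] y [-0.0383  0.0044]
wrist 0.18 1347 x [0.5406 0.5441 0.5479] y [-0.0394  0.0067]
wrist 0.2 1072 x [0.5183 0.525  0.531 ] y [-0.0329  0.0028]
wrist 0.22 510 x [0.5246 0.5308 0.536 ] y [-0.0338  0.0027]
wrist 0.24 11150 x [0.5335 0.544  0.5549] y [-0.0452  0.0136]
wrist 0.26 17800 x [0.5229 0.5312 0.5348] y [-0.0454  0.0135]
side mouth 150 [537.2 -14.5] [48.4 34. ] 84.4
side 0.115 44 x [0.5291 0.5345 0.5438] y [-0.0241 -0.0009]
side 0.13 26 x [0.5311 0.5371 0.5449] y [-0.0097 -0.0003]
side 0.24 35 x [0.541  0.545  0.5508] y [-0.0364  0.0058]
[ 0.16167573  1.41978726 -0.07416999]
t cm [-0.04 -0.03 -0.01] r [-0.0003  0.0004  0.0004] rows 0.013034359429036153 0.0052188565959887315
```

View pics/wDs.png

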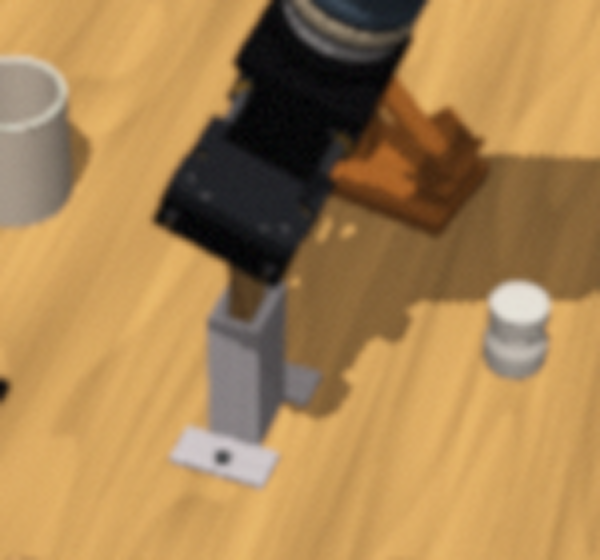

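Request:
send_rows(
  deltas=[
    {"tx":-0.17,"ty":0,"tz":0.45,"rx":0,"ry":0,"rz":0},
    {"tx":-0.33,"ty":0,"tz":0.9,"rx":0,"ry":0,"rz":0},
    {"tx":-0.42,"ty":0,"tz":1.2,"rx":0,"ry":0,"rz":0},
    {"tx":-0.42,"ty":0,"tz":1.2,"rx":0,"ry":0,"rz":0},
  ],
)

```text
time: 20.8
position: [0.545, -0.0159, 0.1373]
tool_rot: [0.985, -0.035, 0.171, 0.008]
ft_force: [-3.9, 2.2, -0.2]
grip_width: 0.0257
```

Request:
send_rows(
  deltas=[
    {"tx":-0.1,"ty":0,"tz":0.28,"rx":0,"ry":0,"rz":0},
    {"tx":-0.14,"ty":0,"tz":0.4,"rx":0,"ry":0,"rz":0},
    {"tx":-0.14,"ty":0,"tz":0.4,"rx":0,"ry":0,"rz":0},
  ],
)

```text
time: 21.05
position: [0.5457, -0.016, 0.1368]
tool_rot: [0.984, -0.035, 0.174, 0.009]
ft_force: [-16.7, 3.1, 30.9]
grip_width: 0.0255
```

Request:
send_rows(
  deltas=[
    {"tx":0.12,"ty":0,"tz":-0.35,"rx":0,"ry":0,"rz":0},
    {"tx":0.12,"ty":0,"tz":-0.35,"rx":0,"ry":0,"rz":0},
    {"tx":0.12,"ty":0,"tz":-0.35,"rx":0,"ry":0,"rz":0},
  ],
)

```text
time: 21.3
position: [0.5457, -0.016, 0.1374]
tool_rot: [0.985, -0.035, 0.172, 0.009]
ft_force: [-2.9, 4.0, 3.5]
grip_width: 0.0256
```

Request:
send_rows(
  deltas=[
    {"tx":0,"ty":0,"tz":0,"rx":0,"ry":0,"rz":0},
    {"tx":0,"ty":0,"tz":0,"rx":0,"ry":0,"rz":0},
    {"tx":0,"ty":0,"tz":0,"rx":0,"ry":0,"rz":0},
    {"tx":0,"ty":0,"tz":0,"rx":0,"ry":0,"rz":0},
    {"tx":0,"ty":0,"tz":0,"rx":0,"ry":0,"rz":0},
  ],
  claw=5,
)

```text
time: 21.72
position: [0.546, -0.0167, 0.1371]
tool_rot: [0.985, -0.035, 0.171, 0.009]
ft_force: [-0.6, 0.4, -0.8]
grip_width: 0.0473
```

Request:
send_rows(
  deltas=[
    {"tx":0,"ty":0,"tz":-2,"rx":0,"ry":0,"rz":0},
    {"tx":0,"ty":0,"tz":-5,"rx":0,"ry":0,"rz":0},
    {"tx":0,"ty":0,"tz":-9,"rx":0,"ry":0,"rz":0},
    {"tx":0,"ty":0,"tz":-13,"rx":0,"ry":0,"rz":0},
    {"tx":0,"ty":0,"tz":-15,"rx":0,"ry":0,"rz":0},
  ],
)

```text
time: 22.13
position: [0.4953, -0.0122, 0.2822]
tool_rot: [0.984, -0.034, 0.174, 0.009]
ft_force: [1.6, -0.6, 0.3]
grip_width: 0.05
```

Run:
```python
from plan import *
import pickle
robot.camera('wrist');o=robot.get_obs();c=robot.camera('wrist');s=robot.camera('side');t=robot.camera('top')
print(o['position'],o['ft_force'])
save('wE',c['color']);save('sE',cv2.resize(s['color'][150:350,230:480],None,fx=3,fy=3,interpolation=cv2.INTER_CUBIC))
for nm,cc,oo in [('wrist',c,o),('side',s,None),('top',t,None)]:
    A=cloud(cc,np.ones((480,640),bool),oo);P=A[(abs(A[:,0]-.537)<.016)&(abs(A[:,1]+.015)<.02)&(A[:,2]>.11)&(A[:,2]<.2)]
    if len(P):
        T=P[P[:,2]>np.percentile(P[:,2],95)-.006]
        print(nm,len(P),np.percentile(P[:,2],[50,95,99]),'top face ctr',T.mean(0),T.min(0),T.max(0))
```

```text
[ 0.49624638 -0.0123927   0.28477989] [ 0.74447992 -0.15531668  2.47457044]
wrist 597 [0.17585862 0.17711053 0.17762902] top face ctr [ 0.53532923 -0.0155546   0.17603497] [ 0.52824274 -0.02829168  0.17120626] [ 0.54341159 -0.00286449  0.17822276]
side 238 [0.15088821 0.17774518 0.17903645] top face ctr [ 0.53508269 -0.01416685  0.17607994] [ 0.52853123 -0.0295473   0.17201844] [ 5.43425096e-01 -3.26608742e-05  1.81322222e-01]
top 94 [0.17340821 0.17906919 0.17983025] top face ctr [ 0.53618161 -0.01528687  0.17583306] [ 0.53066537 -0.0275489   0.17316795] [ 0.54255038 -0.00444313  0.18014925]
```

View pics/sE.png

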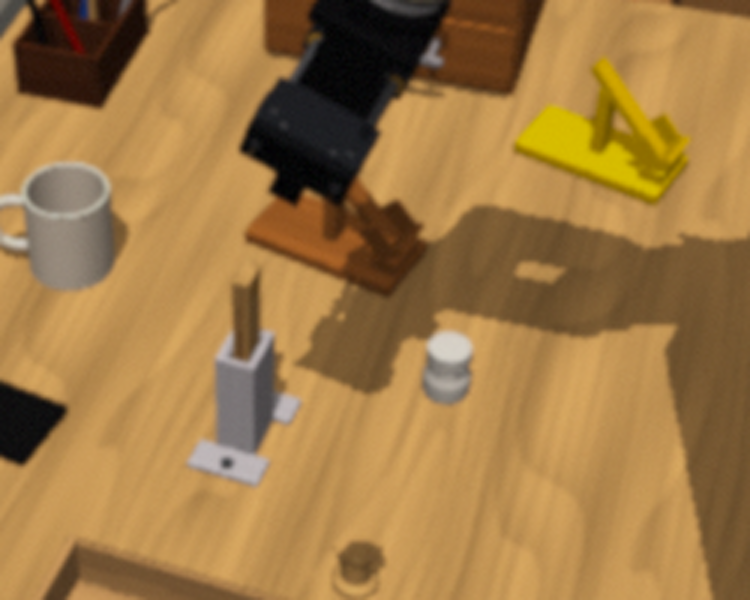

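View pics/wE.png

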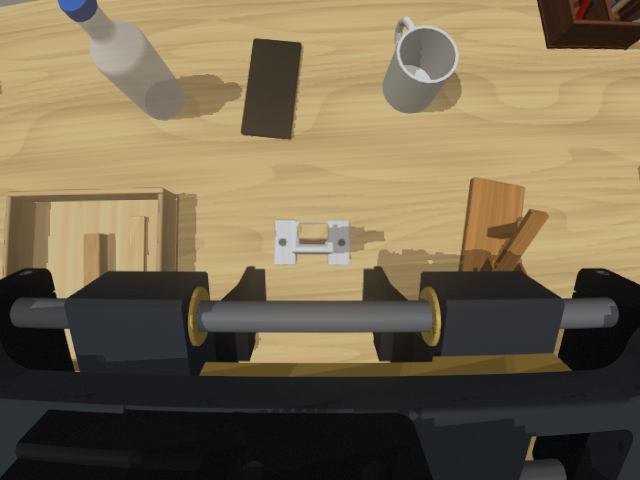

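```bash
python3 -c "
from h import *
o=robot.get_obs();print(o['time'],o['ft_force'],abs(o['joint_velocities']).max());print(robot.hand_in())"
```

```text
22.3333 [ 0.40961175 -0.05035292 -0.15655991] 0.04187766109514449
the job is handed in; nothing more can be done
None
```

The rule is standing fully home in the case and I have let go of it; I handed the job in at 22.3 s of the 72 s allowed.

- **Rest:** I took the rule out of the crate and laid it on the brown sloping rest. Before I took it again, the camera showed it flat on the bed, with its upper end within 1 mm of where it should be when the lower end is against the stop.
- **First try at the case failed:** The rule sat about 1 mm off and caught on the chamfer at the mouth with about 15 N. That tipped it about 4° in the fingers. I backed off, straightened it and re-centred it.
- **Second try at the case:** It went in past the spring with no jamming. It stopped at the bottom with about 31 N on the wrist and moved less than 1 mm more.
- **Last checks:** All three cameras put the rule's top at about 0.176 m, where 0.175 m is fully home; the case mouth reads about 0.5 mm high in the same way. The hand was clear by about 10 cm, with no force on the wrist.
- **Other things:** The phone, mug, spray bottle, glue jar, spool and yellow look-alike look undisturbed in the last pictures. The last crate view is only partial; in it the block and lath look in place.

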